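# Lay out the teardown parts on their silhouette pads

### The arm

A 7-joint arm with a two-finger parallel gripper is mounted at the origin on the work surface. World frame = base frame: x ahead of the robot, y to its left, z up, the work surface at z = 0. Lengths are in m, angles in rad, forces in N, time in s.
With the tool pointing down it reaches from about 0.35 to 0.9 m from the base axis. Payload 8.1 kg.
Tool frame: the origin (TCP) lies between the finger pads; the fingertips stand 19 mm ahead of it and the grasp point (between the pads) is the TCP; y points along the fingers, x is the direction in which the jaws open and shut, and the axes are right-handed (so a half turn about y gives the same grasp; the last joint's range is limited). The gripper opens to 92 mm and grips with 3 to 60 N. Pads are 19 mm wide; open, the fingers measure 130 mm over their backs; the gripper's body (75 mm by 190 mm) begins 47 mm behind the grasp point.
Start: joints at [-1.229, 0.434, 0.025, 1.573, -0.012, 1.134, -0.075], TCP at [0.269, 0.564, 0.246] pointing down, gripper open.
Joint ranges: [-2.62, 2.62], [-0.44, 2.09], [-1.27, 1.32], [0.08, 2.57], [-1.32, 4.46], [0.12, 2], [-2.74, 2.74]. Speed limits (rad/s): [2.22, 2.22, 3.01, 3.01, 3.14, 3.14, 3.14].

### API

Orientations are given as a rotation vector (axis times angle).
In Python, from cell import arm gives the robot as it stands.
- The arm moves only by the tool move_arm, never from a script. Its argument "series" is a list of rows, each an object of numbers: "x", "y", "z": the shift along the tool's x, y, z in cm; "rx", "ry", "rz": the turn, a rotation vector about the tool's x, y, z in rad. In form: [{"x": .., "y": .., "z": .., "rx": .., "ry": .., "rz": ..}, ...]. A call has 1 to 12 rows; each row shifts and turns the pose as measured when the row begins, along the tool's axes as they then stand; what a row does not reach is not made up. A row lasts 1/8 s, in which the tool goes at most 62.5 mm and 10.7 degrees, less where a joint would pass 70% of its speed; a pose out of reach is approached as far as the arm can. A call is refused whole if a number of a shift passes 6.25 or a number of a turn 0.188, either way. A call with a gripper value outside its range is refused whole. "jaw" is the finger opening in cm, from 0 to 9.18, set as the call begins (left out, the last holds). The fingers move at their own pace and stop on an object; "newtons" is the grip in N (left out, the last holds). Time passes only in rows, so rows that do not move let the fingers close. It gives the time, the measured TCP pose, the force and the opening at its end, in the units of the state.
- arm.observe(): the state, without advancing time (a new reading comes with each control period).
- arm.get_image(name): name is "scene" or "side" or "wrist"; returns the picture (400x640x3 uint8, blue, green, red); there is no depth.
- arm.camera_params(name): a dict with "K" (3x3 intrinsics, pixels), "k1" (the pictures are not rectified: a ray, as slopes to the right and down, at radius r is drawn at 1 + k1 r^2 times it, then the intrinsics apply), "R" (3x3) and "t" (3): a world point X has camera coordinates R X + t; the wrist camera has in their place "tool_from_camera" (4x4, takes a point from camera to tool coordinates, whose origin is the TCP and whose axes are the tool frame's). Camera axes: x right, y down, z forward; pixel columns grow to the right and rows downward; lengths in m; the calibration is good to about 2 mm. A picture is of the moment at which its call begins: read the wrist's pose just before it. camera_params takes no time and is no camera call.
- arm.sign_off(): hands the job in, once; it reports no verdict.
The state is a dict: "clock": time; "joints": joint angles; "dq": joint speeds; "joint_efforts": joint torques, N m; "position": TCP position; "ee_rot": TCP orientation; "force": force on the tool from outside, world axes, zero at the start; "ft_torque": the same for the moment, N m; "width": opening from 0.0 (shut) to 1.0 (fully open).
Only numpy, scipy, OpenCV 4.12 (cv2) and the standard library are available. Lean on these libraries where they do the work, as an engineer would, in place of code of your own. Each camera call takes 0.05 s, during which the arm holds its last target.

### The job

The appliance has been taken apart: put each of its four parts (motor, gear wheel, transformer and grip handle) on the black pad whose yellow silhouette matches it, centred on the silhouette, upright as it stands now, with the two oblong ones (transformer and handle) turned in line with their silhouettes, either way round. Set each part down and let go of it without dropping it, and leave the red cup of screws standing where it is.

Things in the scene. Friction and masses are not known exactly. Their poses are not given: they have to be found in the camera images.
- motor_center (a point): Small electric motor standing upright: a bright steel can 42 mm in diameter and 50 mm tall with a blue band, a black cap on top and a thin shaft stub rising 8 mm above the cap; about 0.2 kg. This point is on its axis, half-way up the can, 25 mm above its underside; z is its axis, up.
- gear_center (a point): White plastic gear wheel lying flat: 66 mm across the teeth, 26 mm thick, with a brass bush in the middle; about 0.09 kg; it can be gripped across the teeth anywhere round the rim. This point is its centre, 13 mm above its underside; z is its axis, up.
- transformer_center (a point): Transformer: a dark steel block 60 mm long (x), 40 mm wide (y) and 44 mm tall, with a copper winding showing on its top and a yellow band; about 0.35 kg. This point is its centre, 22 mm above its underside; x along its length, z up.
- handle_center (a point): Black plastic grip handle with a red strip along its top, standing on its two feet: 84 mm long (x), 20 mm wide (y) and 36 mm tall; the bar is 22 mm deep (from 14 to 36 mm above its underside), with a gap under its middle between the 16 mm long feet; about 0.08 kg. This point is its middle, 18 mm above its underside; x along its length, z up.
- pad_motor_top (a point): A fixed flat square pad of black foam, 100 x 100 mm and 6 mm thick, lying on the bench, with a yellow plain round silhouette 45 mm across in its middle. This point is the centre of the pad's top face, 6 mm above the bench; its axes run along the pad's sides, z up. Rigid to the touch; it cannot be moved.
- pad_gear_top (a point): A fixed flat square pad of black foam, 100 x 100 mm and 6 mm thick, lying on the bench, with a yellow toothed gear silhouette 70 mm across with a small black dot at its centre in its middle. This point is the centre of the pad's top face, 6 mm above the bench; its axes run along the pad's sides, z up. Rigid to the touch; it cannot be moved.
- pad_transformer_top (a point): A fixed flat square pad of black foam, 100 x 100 mm and 6 mm thick, lying on the bench, with a yellow rectangular silhouette 63 x 43 mm in its middle. This point is the centre of the pad's top face, 6 mm above the bench; x runs along the long side of the silhouette, z up. Rigid to the touch; it cannot be moved.
- pad_handle_top (a point): A fixed flat square pad of black foam, 100 x 100 mm and 6 mm thick, lying on the bench, with a long narrow yellow silhouette 87 x 23 mm in its middle. This point is the centre of the pad's top face, 6 mm above the bench; x runs along the length of the silhouette, z up. Rigid to the touch; it cannot be moved.
- screw_cup_center (a point): Loose red plastic cup holding a few screws, 60 mm across the rim and 34 mm tall, standing among the parts; to be left alone. This point is on its axis, 17 mm above its underside; z up. (A blue roll of tape and a flat brass bearing of similar size lie among the parts too; all other things stand outside the area of the parts and pads.)
There are look-alikes about, which are no part of the job. What is shaped like the part that bears pad_transformer_top but turquoise is not meant.

How it is judged:
At the end, for the whole second after the job is handed in: Each of the four parts rests upright (within 0.12 rad) on the top of its own pad, at its height within 4 mm, its centre within 12 mm of the pad's centre, the transformer and the handle within 0.22 rad of the direction of their silhouettes (either way round), all released and at rest (horizontal distance between motor_center and pad_motor_top below 0.012 m and z of motor_center in the frame of pad_motor_top between 0.021 and 0.029 m and angle between each of motor_center, gear_center, transformer_center, handle_center's own z axis and vertical below 0.12 rad and linear speed of each of motor, gear, transformer, handle below 0.02 m/s and angular speed of each of motor, gear, transformer, handle below 0.2 rad/s and horizontal distance between gear_center and pad_gear_top below 0.012 m and z of gear_center in the frame of pad_gear_top between 0.009 and 0.017 m and horizontal distance between transformer_center and pad_transformer_top below 0.012 m and z of transformer_center in the frame of pad_transformer_top between 0.018 and 0.026 m and angle between the x axis of transformer_center and the x axis of pad_transformer_top, either way round below 0.22 rad and horizontal distance between handle_center and pad_handle_top below 0.012 m and z of handle_center in the frame of pad_handle_top between 0.014 and 0.022 m and angle between the x axis of handle_center and the x axis of pad_handle_top, either way round below 0.22 rad); the robot touches nothing.
It fails at once if the motor is dropped or thrown: it moves at over 0.8 m/s with no finger touching it (linear speed of motor above 0.8 m/s and contact force between the fingers and motor below 0.01 N).
It fails at once if the gear is dropped or thrown: it moves at over 0.8 m/s with no finger touching it (linear speed of gear above 0.8 m/s and contact force between the fingers and gear below 0.01 N).
It fails at once if the transformer is dropped or thrown: it moves at over 0.8 m/s with no finger touching it (linear speed of transformer above 0.8 m/s and contact force between the fingers and transformer below 0.01 N).
It fails at once if the handle is dropped or thrown: it moves at over 0.8 m/s with no finger touching it (linear speed of handle above 0.8 m/s and contact force between the fingers and handle below 0.01 N).
It fails at once if the cup of screws is shoved over 25 mm from its place or tipped over 0.35 rad (distance of screw_cup_center from where it was at the start of the episode above 0.025 m or angle between screw_cup_center's own z axis and vertical above 0.35 rad).
It also fails if it takes over 104 s, if anything falls off the work surface, if the arm or the gripper's body presses on something with over 40 N, if the wrist force passes 120 N, or if a joint passes its speed limit or range.

## Working session

There is one attempt and no reset: what is moved stays moved. The work goes in short steps, Python scripts to look and compute and a tool call to move; the robot and the scene stay as the last step left them, time stands still between calls to the robot, and variables do not carry over. Pictures are saved under pics/ and viewed, and the job is handed in when it is done.

Besides the shell and the picture viewer there is one more tool, called after "Request:" by a JSON object that holds its "method" and its "body". move_arm: Moves the arm, as the interface text tells. Its arguments: {"type":"object","properties":{"series":{"type":"array","items":{"type":"object","properties":{"x":{"type":"number"},"y":{"type":"number"},"z":{"type":"number"},"rx":{"type":"number"},"ry":{"type":"number"},"rz":{"type":"number"}}}},"jaw":{"type":"number"},"newtons":{"type":"number"}},"required":["series"]}

```bash
ls; mkdir -p pics; python3 - <<'E'
from cell import arm
import cv2
print(arm.observe())
for n in ["scene","side","wrist"]:
    im=arm.get_image(n); cv2.imwrite(f"pics/{n}0.png",im)
    print(n,arm.camera_params(n))
E
```

```text
pics
{'clock': 0.0, 'joints': array([-1.22859906,  0.43521265,  0.02497413,  1.57408908, -0.01162515,
        1.13401154, -0.07511269]), 'dq': array([ 0.00049389,  0.00136055, -0.00060346,  0.00033415, -0.001663  ,
       -0.00105896, -0.00016571]), 'joint_efforts': array([-1.94479935e-05, -6.67868185e+01,  9.84841548e-01, -3.14463580e+01,
       -6.05696090e-02,  4.30473906e-02,  1.65662068e-04]), 'position': array([0.26875648, 0.56372914, 0.24495448]), 'ee_rot': array([-1.38838578, -0.87464498,  0.87671907]), 'force': array([-0.9295894 ,  0.08191181,  0.63915322]), 'ft_torque': array([-0.01721499, -0.02590789,  0.00583575]), 'width': 0.9979910878979052}
scene {'K': array([[433.84129985,   0.        , 323.75811193],
       [  0.        , 433.84129985, 211.7002903 ],
       [  0.        ,   0.        ,   1.        ]]), 'k1': -0.03689974763373119, 'R': array([[ 0.0869154 ,  0.99616677, -0.00987367],
       [ 0.6479075 , -0.06405299, -0.75902114],
       [-0.75674407,  0.0595734 , -0.65099111]]), 't': array([-0.04238722, -0.29006785,  1.72035677])}
side {'K': array([[362.1029819 ,   0.
[... 217 characters left out ...]
-0.0445936 , -0.6237297 , -0.78036701],
       [ 0.05725329,  0.77826457, -0.62532097]]), 't': array([-0.51642999,  0.0543875 ,  0.88732374])}
wrist {'K': array([[308.18526346,   0.        , 318.99207615],
       [  0.        , 308.18526346, 205.44139764],
       [  0.        ,   0.        ,   1.        ]]), 'k1': -0.039990495371259656, 'tool_from_camera': array([[ 9.99999533e-01,  9.16425466e-04, -3.07060399e-04,
        -5.31866491e-04],
       [ 5.63928599e-04, -2.95228226e-01,  9.55426594e-01,
        -1.38550032e-01],
       [ 7.84924365e-04, -9.55426321e-01, -2.95228605e-01,
         7.93119086e-02],
       [ 0.00000000e+00,  0.00000000e+00,  0.00000000e+00,
         1.00000000e+00]])}
```

View pics/scene0.png

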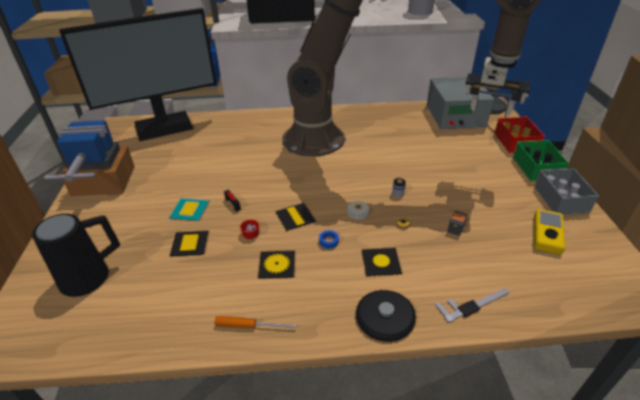

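View pics/side0.png

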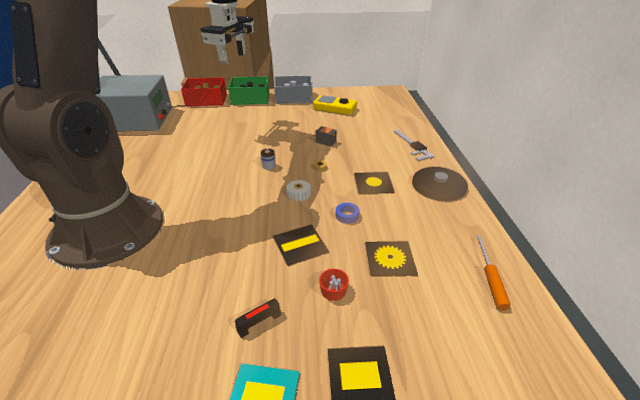

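View pics/wrist0.png

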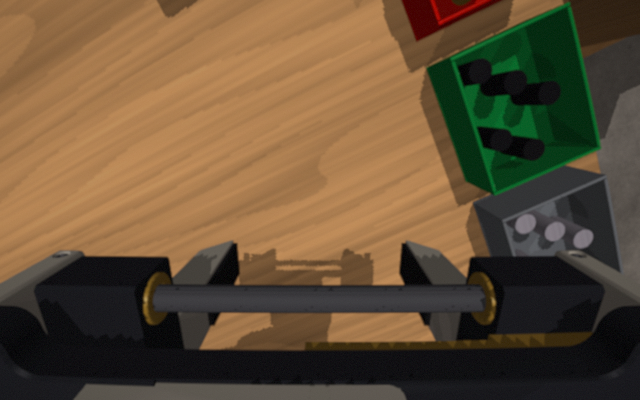

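The scene shows the four black pads with yellow silhouettes: handle at (296,216), gear at (277,263), motor at (381,261) and transformer at (189,243). There is also a turquoise look-alike pad at (189,209). The parts are the motor (399,187), gear (358,210), transformer (457,223) and handle (232,201). Next I'll measure them.

```bash
cat > h.py <<'E'
import numpy as np, cv2
from scipy.spatial.transform import Rotation as Ro
from cell import arm
def cam(name,obs=None):
    p=arm.camera_params(name)
    if name=="wrist":
        T=np.eye(4);T[:3,:3]=Ro.from_rotvec(obs['ee_rot']).as_matrix();T[:3,3]=obs['position']
        W=T@p['tool_from_camera'];R=W[:3,:3].T;t=-R@W[:3,3]
    else: R,t=p['R'],p['t']
    return p['K'],p['k1'],R,t
def ray(c,uv):
    K,k1,R,t=c
    uv=np.atleast_2d(uv).astype(float)
    d=np.array([k1,0,0,0]).astype(float)
    n=cv2.undistortPoints(uv.reshape(-1,1,2),K,np.array([k1,0,0,0,0.]),None,None,None).reshape(-1,2) if False else und(uv,K,k1)
    D=np.c_[n,np.ones(len(n))]@R
    return -R.T@t, D
def und(uv,K,k1):
    return cv2.undistortPointsIter(uv.reshape(-1,1,2),K,np.array([k1,0,0,0.]),None,None,(3,50,1e-10)).reshape(-1,2)
def onplane(c,uv,z):
    o,D=ray(c,uv); s=(z-o[2])/D[:,2]; return (o+D*s[:,None])[:,:2]
def proj(c,X):
    K,k1,R,t=c
    r,_=cv2.Rodrigues(R)
    return cv2.projectPoints(np.atleast_2d(X).astype(float),r,t,K,np.array([k1,0,0,0.]))[0].reshape(-1,2)
def blobs(im,lo,hi,amin=15):
    hsv=cv2.cvtColor(im,cv2.COLOR_BGR2HSV); m=cv2.inRange(hsv,np.array(lo),np.array(hi))
    cs,_=cv2.findContours(m,cv2.RETR_EXTERNAL,cv2.CHAIN_APPROX_NONE)
    return sorted([k for k in cs if cv2.contourArea(k)>=amin],key=cv2.contourArea,reverse=True),m
def rect(pts):
    (cx,cy),(w,h),a=cv2.minAreaRect((np.asarray(pts)*1000).astype(np.float32))
    if w<h: w,h,a=h,w,a+90
    return cx,cy,w,h,(a+90)%180-90
E
python3 - <<'E'
from h import *
for n in ["scene","side"]:
    c=cam(n); im=cv2.imread(f"pics/{n}0.png")
    cs,_=blobs(im,[22,150,120],[35,255,255])
    print(n,"yellow")
    for k in cs:
        M=cv2.moments(k); uv=[M['m10']/M['m00'],M['m01']/M['m00']]
        print(np.round(uv,1),M['m00'],onplane(c,uv,.006).round(4),np.round(rect(onplane(c,k.reshape(-1,2),.006)),1))
o=arm.observe();print(Ro.from_rotvec(o['ee_rot']).as_matrix().round(3))
im=cv2.imread("pics/scene0.png");cv2.imwrite("pics/sc_a.png",cv2.resize(im[165:290,160:360],None,fx=4,fy=4,interpolation=cv2.INTER_CUBIC))
cv2.imwrite("pics/sc_b.png",cv2.resize(im[165:290,320:480],None,fx=4.5,fy=4.5,interpolation=cv2.INTER_CUBIC))
im=cv2.imread("pics/side0.png");cv2.imwrite("pics/si_a.png",cv2.resize(im[110:300,220:420],None,fx=3,fy=3,interpolation=cv2.INTER_CUBIC))
E
```

```text
scene yellow
[549.6 230.8] 1055.0 [[0.6102 0.6731]] [604.6 674.3 192.6  83.3 -26.1]
[276.3 262.9] 324.0 [[ 0.6602 -0.1478]] [ 659.6 -147.4   66.4   66.3   19.2]
[188.8 242. ] 212.5 [[ 0.5525 -0.405 ]] [ 551.6 -404.9   67.    45.1   -0.9]
[380.9 260.1] 146.5 [[0.6779 0.144 ]] [677.4 144.2  46.2  43.3 -44.5]
[295.1 215.3] 132.0 [[ 0.4633 -0.0881]] [462.4 -88.6  90.6  25.3  20.6]
[188.8 208.1] 125.5 [[ 0.3946 -0.4283]] [ 393.9 -427.9   60.1   40.1  -12.1]
side yellow
[359.6 375.2] 990.5 [[ 0.5516 -0.4056]] [ 551.7 -404.7   64.5   44.7   -1.1]
[261.9 391.5] 579.0 [[ 0.393 -0.42 ]] [ 394.4 -421.6   62.8   27.9  -12.3]
[389.6 256.5] 475.0 [[ 0.6599 -0.1471]] [ 660.5 -146.    67.6   67.4   69.3]
[335.8 106.2] 426.0 [[0.6252 0.672 ]] [620.3 693.2 180.5 147.6 -24.7]
[299.4 242.4] 261.5 [[ 0.4608 -0.0882]] [461.8 -87.7  88.3  26.1  20. ]
[373.4 181.1] 97.5 [[0.6782 0.1457]] [678.7 146.7  44.   40.1  -4.1]
[[ 0.43  -0.    -0.903]
 [ 0.903 -0.001  0.43 ]
 [-0.001 -1.    -0.   ]]
```

View pics/si_a.png

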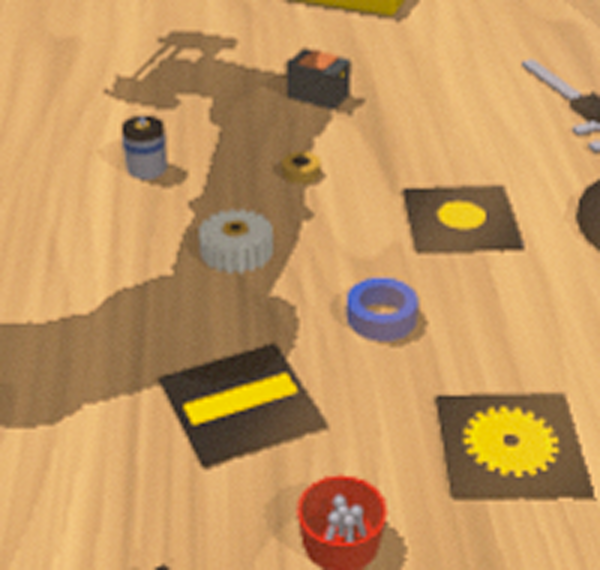

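View pics/sc_b.png

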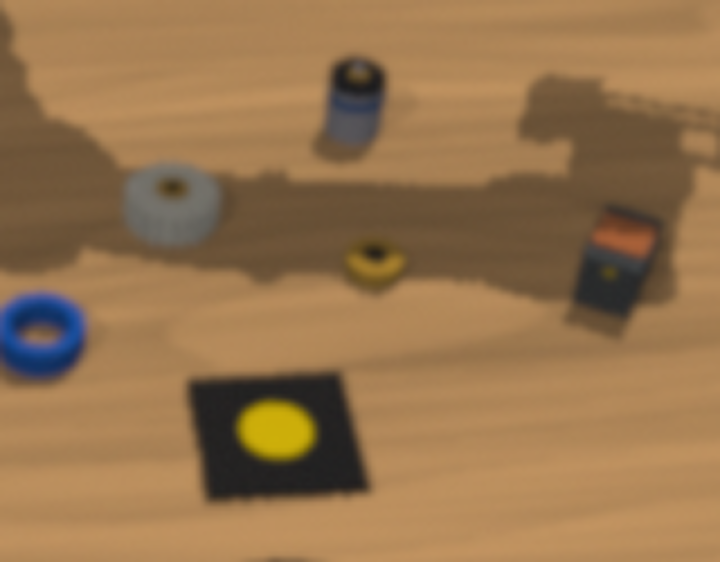

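View pics/sc_a.png

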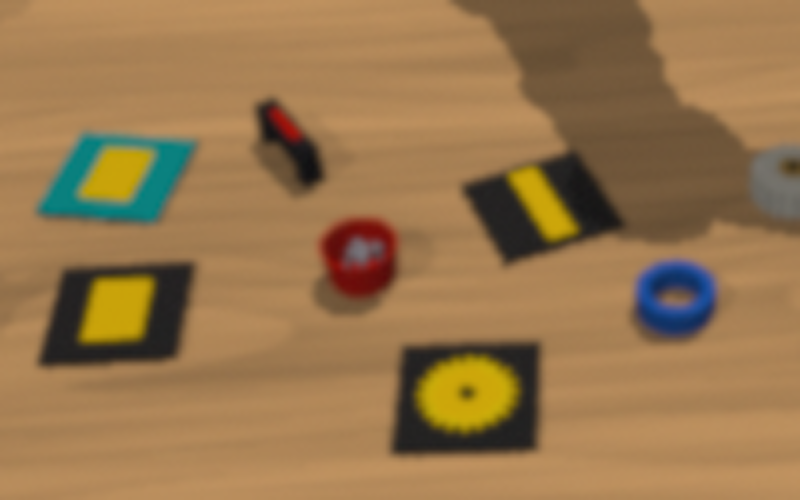

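```bash
python3 - <<'E'
from h import *
S=cam("scene");D=cam("side")
def tri(a,b):
    o1,d1=ray(S,a);o2,d2=ray(D,b);d1=d1[0]/np.linalg.norm(d1);d2=d2[0]/np.linalg.norm(d2)
    A=np.c_[d1,-d2];s=np.linalg.lstsq(A,o2-o1,rcond=None)[0]
    p,q=o1+d1*s[0],o2+d2*s[1];return ((p+q)/2).round(4),np.linalg.norm(p-q).round(4)
sb=lambda x,y:[x/4.5+320-.4,y/4.5+165-.4]; sa=lambda x,y:[x/4+160-.4,y/4+165-.4]; si=lambda x,y:[x/3+220-.3,y/3+110-.3]
for n,a,b,z in [("motor",sb(358,72),si(144,125),.052),("gear",sb(173,187),si(236,228),.026),("trafo",sb(625,235),si(318,62),.044),("cup",sa(358,250),si(342,515),.03),("tape",sb(40,325),si(383,300),.02),("bearing",sb(376,256),si(300,163),.012)]:
    print(n,tri(a,b),onplane(S,a,z).round(4),onplane(D,b,z).round(4))
for n,c in(("scene",S),("side",D)):
    im=cv2.imread(f"pics/{n}0.png")
    for nm,lo,hi in(("red",[0,150,60],[8,255,255]),("copper",[4,90,60],[14,255,255])):
        cs,_=blobs(im,lo,hi,10)
        for k in cs:
            M=cv2.moments(k);uv=[M['m10']/M['m00'],M['m01']/M['m00']]
            for z in (.036,.044): 
                P=onplane(c,uv,z)[0]
                if .3<P[0]<.8 and abs(P[1])<.5: print(n,nm,np.round(uv,1),M['m00'],z,P.round(4),np.round(rect(onplane(c,k.reshape(-1,2),z)),1))
E
```

```text
motor (array([0.377 , 0.2575, 0.0514]), np.float64(0.001)) [[0.3772 0.2576]] [[0.3774 0.2555]]
gear (array([0.4636, 0.11  , 0.0267]), np.float64(0.0008)) [[0.4622 0.1104]] [[0.4638 0.1104]]
trafo (array([0.5615, 0.3977, 0.0425]), np.float64(0.0015)) [[0.5621 0.3975]] [[0.5615 0.3934]]
cup (array([ 0.5269, -0.226 ,  0.0268]), np.float64(0.0012)) [[ 0.531  -0.2258]] [[ 0.5262 -0.2279]]
tape (array([0.5846, 0.0057, 0.02  ]), np.float64(0.0004)) [[0.5848 0.0056]] [[0.5845 0.0059]]
bearing (array([0.5308, 0.2402, 0.011 ]), np.float64(0.0003)) [[0.5317 0.2399]] [[0.5308 0.2384]]
scene red [249.5 228.8] 279.0 0.036 [ 0.5452 -0.2234] [ 546.5 -225.    84.3   53.2    1.6]
scene red [249.5 228.8] 279.0 0.044 [ 0.554  -0.2221] [ 555.3 -223.7   83.5   52.7    1.6]
scene red [230.6 195.5] 29.0 0.036 [ 0.3809 -0.2906] [ 380.2 -292.    51.1   14.5   28.3]
scene red [230.6 195.5] 29.0 0.044 [ 0.3912 -0.2886] [ 390.5 -290.    50.6   14.3   28.3]
scene copper [249.5 228.6] 392.5 0.036 [ 0.5442 -0.2234] [ 545.9 -225.1  100.5   65.     1.4]
scene copper [249.5 228.6] 392.5 0.044 [ 0.553 -0.222] [ 554.7 -
[... 939 characters left out ...]
pper [272.6 305.1] 60.5 0.036 [ 0.4076 -0.2799] [ 407.6 -278.4   25.8   24.2   -4.3]
side copper [272.6 305.1] 60.5 0.044 [ 0.4084 -0.2858] [ 408.4 -284.4   25.4   23.9   -4.3]
side copper [325.5 129.6] 51.0 0.036 [0.5626 0.4147] [562.8 415.8  43.8  37.2  50.3]
side copper [325.5 129.6] 51.0 0.044 [0.5612 0.3989] [561.4 400.   43.2  36.6  50.3]
side copper [305.7 251.9] 49.0 0.036 [ 0.4738 -0.149 ] [ 474.1 -149.6   52.3   31.7   20.5]
side copper [305.7 251.9] 49.0 0.044 [ 0.4737 -0.1568] [ 474.  -157.3   51.6   31.3   20.5]
side copper [419.7 181.2] 14.0 0.036 [0.7921 0.0936] [792.4  87.2  32.7  20.5  58.9]
side copper [419.7 181.2] 14.0 0.044 [0.7875 0.0824] [787.7  76.   32.3  20.2  58.9]
```

Request:
{"method": "move_arm", "body": {"series": [{"x": -0.4,"y": 0.5,"z": -5.6},{"x": -0.4,"y": 0.5,"z": -5.6},{"x": -0.4,"y": 0.5,"z": -5.6},{"x": -0.4,"y": 0.5,"z": -5.6},{"x": -0.4,"y": 0.5,"z": -5.6},{"x": -0.4,"y": 0.5,"z": -5.6}], "jaw": 9.18}}

```text
invalid input
```

```bash
cat >> h.py <<'E'
def snap(name,f):
    o=arm.observe(); im=arm.get_image(name); cv2.imwrite(f"pics/{f}.png",im)
    np.savez(f"pics/{f}.npz",position=o['position'],ee_rot=o['ee_rot'])
    return im,cam(name,o) ,o
def load(f):
    o=dict(np.load(f"pics/{f}.npz")); return cv2.imread(f"pics/{f}.png"),cam("wrist",o),o
def go(xyz,yaw_deg=None,o=None):
    """tool-frame shift (cm) to xyz, and turn ry (rad) so the jaw axis (tool x) lies at yaw mod 180"""
    o=o or arm.observe();R=Ro.from_rotvec(o['ee_rot']).as_matrix()
    cur=np.degrees(np.arctan2(R[1,0],R[0,0]))
    print("t",round(float(o.get('clock',-1)),2),"pos",o['position'].round(4),"yaw",round(cur,1),"tool y",R[:,1].round(3),"w",o.get('width'))
    s=(R.T@(np.array(xyz)-o['position'])*100).round(2); out=[s]
    if yaw_deg is not None:
        d=(yaw_deg-cur+90)%180-90; a=np.radians(d)
        c,si=np.cos(a),np.sin(a); Rn=np.array([[c,-si,0],[si,c,0],[0,0,1]])@R
        print("turn ry",round(-a,3),"shift after turn",(Rn.T@(np.array(xyz)-o['position'])*100).round(2))
    print("shift now",s)
E
python3 - <<'E'
from h import *
snap("wrist","w1"); go([.5615,.398,.2])
E
```

```text
t 0.2 pos [0.2688 0.5639 0.2452] yaw 64.5 tool y [-0.    -0.001 -1.   ] w 1.0023283022961624
shift now [ -2.37   4.53 -33.56]
```

View pics/w1.png

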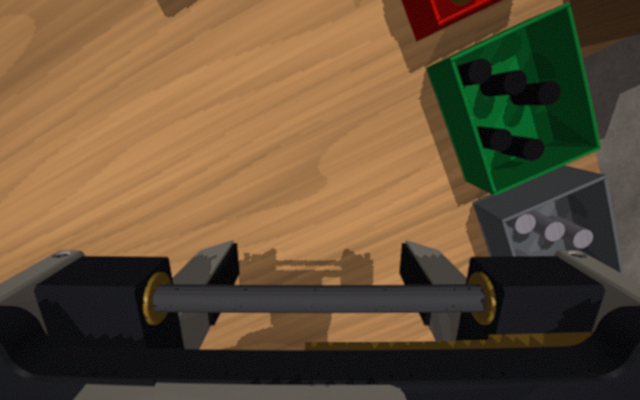

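The move was refused and the arm has not moved; the wrist view still shows only the bins. I'll give all six numbers in each row.

Request:
{"method": "move_arm", "body": {"series": [{"x": -0.4,"y": 0.5,"z": -5.6,"rx": 0,"ry": 0,"rz": 0},{"x": -0.4,"y": 0.5,"z": -5.6,"rx": 0,"ry": 0,"rz": 0},{"x": -0.4,"y": 0.5,"z": -5.6,"rx": 0,"ry": 0,"rz": 0},{"x": -0.4,"y": 0.5,"z": -5.6,"rx": 0,"ry": 0,"rz": 0},{"x": -0.4,"y": 0.5,"z": -5.6,"rx": 0,"ry": 0,"rz": 0},{"x": -0.4,"y": 0.5,"z": -5.6,"rx": 0,"ry": 0,"rz": 0}]}}

```text
clock: 0.95
position: [0.5645, 0.3995, 0.2129]
ee_rot: [-1.38, -0.883, 0.887]
force: [0.2, 0.3, 0.6]
width: 0.999
```

```bash
python3 - <<'E'
from h import *
snap("wrist","w2"); go([.5615,.398,.2])
E
```

```text
t 1.0 pos [0.5724 0.3914 0.2118] yaw 64.7 tool y [ 0.001 -0.004 -1.   ] w 0.9994640475994434
shift now [0.13 1.18 1.27]
```

View pics/w2.png

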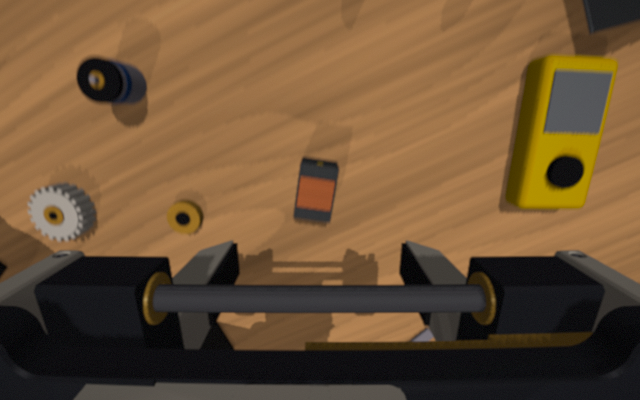

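The wrist view shows the transformer with its copper top at (316,192), the motor at (97,78) with its shaft visible, the gear at (55,214), and the brass bearing at (184,216).

```bash
python3 - <<'E'
from h import *
im,c,o=load("w2")
hsv=cv2.cvtColor(im,cv2.COLOR_BGR2HSV)
cs,_=blobs(im,[3,130,90],[11,255,255],200)
for k in cs:
    M=cv2.moments(k);uv=[M['m10']/M['m00'],M['m01']/M['m00']]
    r=rect(onplane(c,k.reshape(-1,2),.044));print("cop",np.round(uv,1),M['m00'],onplane(c,uv,.044),np.round(r,1))
m=(((hsv[...,1]<110)&(hsv[...,2]<80))).astype(np.uint8)*255
m[:140]=0;m[225:]=0;m[:,:280]=0;m[:,360:]=0
k=max(cv2.findContours(m,0,1)[0],key=cv2.contourArea);print("dark",np.round(rect(onplane(c,k.reshape(-1,2),.044)),1))
print("motor shaft",onplane(c,[97,79],.058),"gear bush",onplane(c,[55,215],.026))
cv2.imwrite("pics/w2c.png",cv2.resize(im[140:240,260:380],None,fx=5,fy=5,interpolation=cv2.INTER_CUBIC))
E
```

```text
cop [315.2 193.2] 1041.0 [[0.56427732 0.3945211 ]] [564.6 394.3  36.6  33.5  57.4]
dark [543.3 408.6  38.1  19.2  54. ]
motor shaft [[0.38037572 0.26109286]] gear bush [[0.46619822 0.10891041]]
```

View pics/w2c.png

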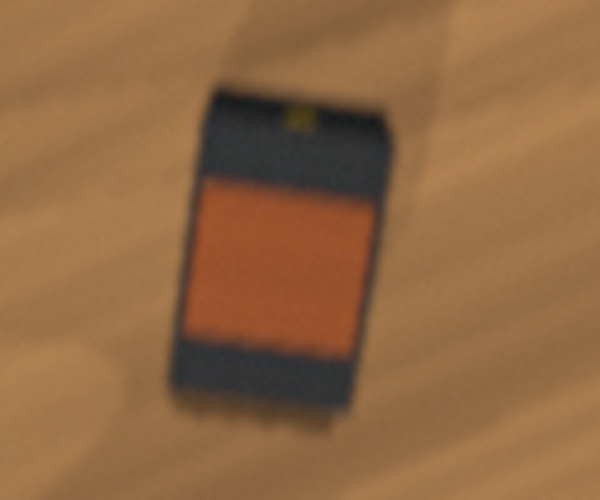

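```bash
python3 - <<'E'
from h import *
go([.563,.396,.1],57.4)
E
```

```text
t 1.0 pos [0.5724 0.3914 0.2118] yaw 64.7 tool y [ 0.001 -0.004 -1.   ] w 0.9994640475994434
turn ry 0.128 shift after turn [-0.08 11.18  1.06]
shift now [ 0.05 11.18  1.07]
```

Request:
{"method": "move_arm", "body": {"series": [{"x": 0,"y": 0,"z": 0,"rx": 0,"ry": 0.12,"rz": 0},{"x": 0,"y": 4,"z": 0.5,"rx": 0,"ry": 0,"rz": 0},{"x": 0,"y": 4,"z": 0.5,"rx": 0,"ry": 0,"rz": 0},{"x": 0,"y": 0,"z": 0,"rx": 0,"ry": 0,"rz": 0},{"x": 0,"y": 0,"z": 0,"rx": 0,"ry": 0,"rz": 0}]}}

```text
clock: 1.62
position: [0.5674, 0.3934, 0.1306]
ee_rot: [-1.433, -0.779, 0.779]
force: [0.5, 0.1, -0.3]
width: 1.001
```

```bash
python3 - <<'E'
from h import *
im,c,o=snap("wrist","w3"); print(o['dq'].round(3))
cs,_=blobs(im,[3,130,90],[11,255,255],200)
for k in cs:
    M=cv2.moments(k);uv=[M['m10']/M['m00'],M['m01']/M['m00']]
    r=rect(onplane(c,k.reshape(-1,2),.044));print("cop",np.round(uv,1),M['m00'],onplane(c,uv,.044),np.round(r,1))
go([.563,.396,.028],57.4)
E
```

```text
[-0.003  0.01  -0.003  0.015 -0.003  0.002 -0.   ]
cop [319.1 210.7] 1823.5 [[0.56275831 0.39557543]] [563.2 395.2  36.4  32.4  57.3]
t 1.68 pos [0.5671 0.3934 0.1305] yaw 57.2 tool y [ 0.002 -0.005 -1.   ] w 1.001838401370361
turn ry -0.003 shift after turn [ 0.03 10.24  0.53]
shift now [ 0.02 10.24  0.53]
```

View pics/w3.png

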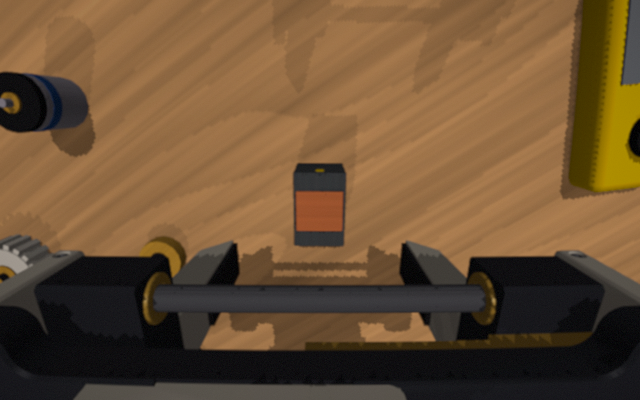

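The transformer is centred between the fingers at (319,205) and aligned, so I'm going down.

Request:
{"method": "move_arm", "body": {"series": [{"x": 0,"y": 4,"z": 0.25,"rx": 0,"ry": 0,"rz": 0},{"x": 0,"y": 4,"z": 0.25,"rx": 0,"ry": 0,"rz": 0},{"x": 0,"y": 1.5,"z": 0.1,"rx": 0,"ry": 0,"rz": 0},{"x": 0,"y": 0,"z": 0,"rx": 0,"ry": 0,"rz": 0},{"x": 0,"y": 0,"z": 0,"rx": 0,"ry": 0,"rz": 0}]}}

```text
clock: 2.3
position: [0.5682, 0.4001, 0.0432]
ee_rot: [-1.43, -0.79, 0.767]
force: [0.3, -0.1, 0.2]
width: 0.999
```

```bash
python3 - <<'E'
from h import *
go([.563,.396,.028],57.4)
E
```

```text
t 2.3 pos [0.5682 0.4001 0.0432] yaw 57.2 tool y [ 0.014  0.004 -1.   ] w 0.9993922024137064
turn ry -0.003 shift after turn [-0.64  1.51  0.23]
shift now [-0.64  1.51  0.23]
```

Request:
{"method": "move_arm", "body": {"series": [{"x": -0.6,"y": 1.5,"z": 0.2,"rx": 0,"ry": 0,"rz": 0},{"x": 0,"y": 0,"z": 0,"rx": 0,"ry": 0,"rz": 0}]}}

```text
clock: 2.55
position: [0.5641, 0.3964, 0.0294]
ee_rot: [-1.43, -0.792, 0.765]
force: [0.5, -0.4, -0.8]
width: 0.996
```

```bash
python3 - <<'E'
from h import *
go([.563,.396,.028],57.4)
E
```

```text
t 2.55 pos [0.5641 0.3964 0.0294] yaw 57.2 tool y [ 0.016  0.006 -1.   ] w 0.9964623625129349
turn ry -0.003 shift after turn [-0.1   0.14  0.07]
shift now [-0.1   0.14  0.07]
```

Close with 25 N, then lift a little.

Request:
{"method": "move_arm", "body": {"series": [{"x": 0,"y": 0.1,"z": 0,"rx": 0,"ry": 0,"rz": 0},{"x": 0,"y": 0,"z": 0,"rx": 0,"ry": 0,"rz": 0},{"x": 0,"y": 0,"z": 0,"rx": 0,"ry": 0,"rz": 0},{"x": 0,"y": 0,"z": 0,"rx": 0,"ry": 0,"rz": 0},{"x": 0,"y": 0,"z": 0,"rx": 0,"ry": 0,"rz": 0},{"x": 0,"y": 0,"z": 0,"rx": 0,"ry": 0,"rz": 0}], "jaw": 3, "newtons": 25}}

```text
clock: 3.3
position: [0.5646, 0.3965, 0.0292]
ee_rot: [-1.43, -0.793, 0.764]
force: [0.3, -1.2, -0.2]
width: 0.432
```

Gripped at 39.7 mm. Lift and turn to yaw 89°, then sweep toward the transformer pad.

Request:
{"method": "move_arm", "body": {"series": [{"x": 0,"y": -3,"z": 0,"rx": 0,"ry": 0,"rz": 0},{"x": 0,"y": -4,"z": 0,"rx": 0,"ry": 0,"rz": 0},{"x": 0,"y": -3.5,"z": 0,"rx": 0,"ry": -0.18,"rz": 0},{"x": 0,"y": -3,"z": 0,"rx": 0,"ry": -0.18,"rz": 0},{"x": 0,"y": 0,"z": 0,"rx": 0,"ry": -0.18,"rz": 0},{"x": -3,"y": 0,"z": 0,"rx": 0,"ry": 0,"rz": 0}]}}

```text
clock: 4.05
position: [0.5586, 0.3671, 0.1649]
ee_rot: [-1.22, -1.212, 1.193]
force: [-0.7, -0.3, -3.7]
width: 0.433
```

```bash
python3 - <<'E'
from h import *
go([.552,-.405,.16],89);print(arm.observe()['joints'].round(2))
E
```

```text
t 4.05 pos [0.5586 0.3671 0.1649] yaw 89.4 tool y [ 0.012  0.004 -1.   ] w 0.43314929942923286
turn ry 0.007 shift after turn [-77.21   0.22  -0.69]
shift now [-77.21   0.22  -0.14]
[-0.64  0.57 -0.03  1.56  0.03  1.    0.88]
```

Request:
{"method": "move_arm", "body": {"series": [{"x": -5,"y": 0,"z": 0,"rx": 0,"ry": 0,"rz": 0},{"x": -6,"y": 0,"z": 0,"rx": 0,"ry": 0,"rz": 0},{"x": -6,"y": 0,"z": 0,"rx": 0,"ry": 0,"rz": 0},{"x": -6,"y": 0,"z": 0,"rx": 0,"ry": 0,"rz": 0},{"x": -6,"y": 0,"z": 0,"rx": 0,"ry": 0,"rz": 0},{"x": -6,"y": 0,"z": 0,"rx": 0,"ry": 0,"rz": 0},{"x": -6,"y": 0,"z": 0,"rx": 0,"ry": 0,"rz": 0},{"x": -6,"y": 0,"z": 0,"rx": 0,"ry": 0,"rz": 0},{"x": -6,"y": 0,"z": 0,"rx": 0,"ry": 0,"rz": 0},{"x": -6,"y": 0,"z": 0,"rx": 0,"ry": 0,"rz": 0},{"x": -6,"y": 0,"z": 0,"rx": 0,"ry": 0,"rz": 0},{"x": -5,"y": 0,"z": 0,"rx": 0,"ry": 0,"rz": 0}]}}

```text
clock: 5.55
position: [0.5485, -0.3523, 0.1587]
ee_rot: [-1.214, -1.214, 1.198]
force: [1.4, 0.4, -3.1]
width: 0.434
```

```bash
python3 - <<'E'
from h import *
go([.552,-.405,.16],89);print(arm.observe()['joints'].round(2))
E
```

```text
t 5.55 pos [ 0.5485 -0.3523  0.1587] yaw 89.7 tool y [ 0.008  0.005 -1.   ] w 0.43417673982624955
turn ry 0.013 shift after turn [-5.27 -0.15 -0.44]
shift now [-5.27 -0.15 -0.37]
[ 0.45  0.55  0.07  1.61 -0.05  0.98  2.1 ]
```

Request:
{"method": "move_arm", "body": {"series": [{"x": -3.5,"y": 0,"z": -0.2,"rx": 0,"ry": 0.01,"rz": 0},{"x": -1,"y": 0,"z": -0.1,"rx": 0,"ry": 0,"rz": 0},{"x": 0,"y": 0,"z": 0,"rx": 0,"ry": 0,"rz": 0},{"x": 0,"y": 0,"z": 0,"rx": 0,"ry": 0,"rz": 0}]}}

```text
clock: 6.05
position: [0.5483, -0.4017, 0.1563]
ee_rot: [-1.218, -1.2, 1.188]
force: [0.4, 0.5, -3.0]
width: 0.439
```

```bash
python3 - <<'E'
from h import *
im,c,o=snap("wrist","w4")
cs,_=blobs(im,[22,150,80],[35,255,255],100)
for k in cs:
    M=cv2.moments(k);uv=[M['m10']/M['m00'],M['m01']/M['m00']]
    print(np.round(uv,1),M['m00'],onplane(c,uv,.006).round(4),np.round(rect(onplane(c,k.reshape(-1,2),.006)),1))
go([.552,-.405,.035],89)
E
```

```text
[280.5  27.6] 2774.5 [[ 0.4013 -0.4312]] [ 400.  -431.6   47.6   42.1  -12.1]
[314.2 182.4] 1503.5 [[ 0.5353 -0.4061]] [ 535.6 -406.4   45.    32.4   88.8]
[538.5 274. ] 403.0 [[ 0.6416 -0.1651]] [ 639.3 -167.9   29.6   29.    89.5]
[637.   78.8] 207.5 [[ 0.4428 -0.1077]] [ 454.  -105.6   64.4    5.9   14.8]
t 6.1 pos [ 0.5484 -0.4015  0.1563] yaw 88.9 tool y [ 0.005  0.005 -1.   ] w 0.43695350586980886
turn ry -0.003 shift after turn [-0.41 12.13 -0.31]
shift now [-0.41 12.13 -0.31]
```

View pics/w4.png

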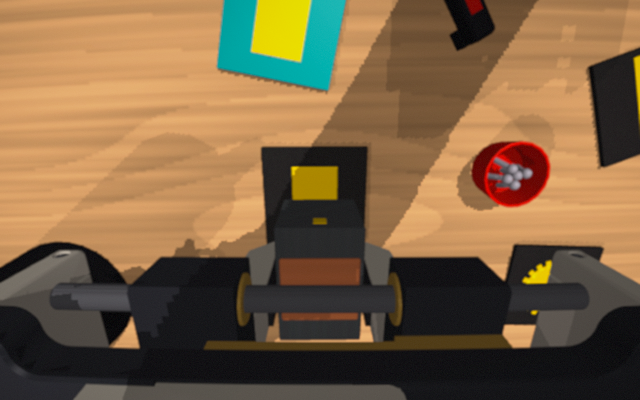

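The view shows the black pad at (314,190) directly under the held transformer, aligned; the turquoise one at (282,40) is left alone.

Request:
{"method": "move_arm", "body": {"series": [{"x": -0.15,"y": 4,"z": -0.1,"rx": 0,"ry": 0,"rz": 0},{"x": -0.15,"y": 4,"z": -0.1,"rx": 0,"ry": 0,"rz": 0},{"x": -0.1,"y": 2.2,"z": -0.1,"rx": 0,"ry": 0,"rz": 0},{"x": 0,"y": 0,"z": 0,"rx": 0,"ry": 0,"rz": 0},{"x": 0,"y": 0,"z": 0,"rx": 0,"ry": 0,"rz": 0}]}}

```text
clock: 6.72
position: [0.5564, -0.398, 0.0547]
ee_rot: [-1.216, -1.211, 1.192]
force: [0.9, 0.2, -2.9]
width: 0.435
```

```bash
python3 - <<'E'
from h import *
go([.552,-.4055,.036],89)
E
```

```text
t 6.72 pos [ 0.5564 -0.398   0.0547] yaw 89.4 tool y [ 0.009  0.007 -1.   ] w 0.434696027122874
turn ry 0.007 shift after turn [-0.77  1.87  0.44]
shift now [-0.76  1.87  0.45]
```

Request:
{"method": "move_arm", "body": {"series": [{"x": -0.75,"y": 1.0,"z": 0.4,"rx": 0,"ry": 0,"rz": 0},{"x": 0,"y": 0.4,"z": 0,"rx": 0,"ry": 0,"rz": 0},{"x": 0,"y": 0,"z": 0,"rx": 0,"ry": 0,"rz": 0}]}}

```text
clock: 7.1
position: [0.5533, -0.4065, 0.0424]
ee_rot: [-1.22, -1.213, 1.192]
force: [-0.0, 1.3, -2.9]
width: 0.435
```

```bash
python3 - <<'E'
from h import *
go([.552,-.4055,.036],89)
E
```

```text
t 7.1 pos [ 0.5533 -0.4065  0.0424] yaw 89.4 tool y [ 0.012  0.005 -1.   ] w 0.43502179203078534
turn ry 0.007 shift after turn [0.09 0.64 0.14]
shift now [0.1  0.64 0.14]
```

Request:
{"method": "move_arm", "body": {"series": [{"x": 0.1,"y": 0.5,"z": 0.15,"rx": 0,"ry": 0,"rz": 0},{"x": 0,"y": 0.2,"z": 0,"rx": 0,"ry": 0,"rz": 0},{"x": 0,"y": 0,"z": 0,"rx": 0,"ry": 0,"rz": 0}]}}

```text
clock: 7.48
position: [0.5519, -0.4055, 0.0353]
ee_rot: [-1.22, -1.213, 1.192]
force: [0.1, 0.1, -2.3]
width: 0.432
```

Request:
{"method": "move_arm", "body": {"series": [{"x": 0,"y": 0.15,"z": 0,"rx": 0,"ry": 0,"rz": 0},{"x": 0,"y": 0,"z": 0,"rx": 0,"ry": 0,"rz": 0}]}}

```text
clock: 7.72
position: [0.5522, -0.4057, 0.0353]
ee_rot: [-1.221, -1.213, 1.192]
force: [-1.2, -0.6, -3.1]
width: 0.432
```

Request:
{"method": "move_arm", "body": {"series": [{"x": 0,"y": 0.3,"z": 0,"rx": 0,"ry": 0,"rz": 0},{"x": 0,"y": 0.1,"z": 0,"rx": 0,"ry": 0,"rz": 0}]}}

```text
clock: 7.98
position: [0.5526, -0.406, 0.0349]
ee_rot: [-1.223, -1.214, 1.192]
force: [-1.4, 1.3, -0.4]
width: 0.435
```

The weight is now on the pad, so I release and rise.

Request:
{"method": "move_arm", "body": {"series": [{"x": 0,"y": 0,"z": 0,"rx": 0,"ry": 0,"rz": 0},{"x": 0,"y": 0,"z": 0,"rx": 0,"ry": 0,"rz": 0},{"x": 0,"y": 0,"z": 0,"rx": 0,"ry": 0,"rz": 0},{"x": 0,"y": 0,"z": 0,"rx": 0,"ry": 0,"rz": 0},{"x": 0,"y": -2,"z": 0,"rx": 0,"ry": 0,"rz": 0},{"x": 0,"y": -4,"z": 0,"rx": 0,"ry": 0,"rz": 0},{"x": 0,"y": -5,"z": 0,"rx": 0,"ry": 0,"rz": 0},{"x": 0,"y": -4,"z": 0,"rx": 0,"ry": 0,"rz": 0}], "jaw": 7.5}}

```text
clock: 8.98
position: [0.5497, -0.4059, 0.1896]
ee_rot: [-1.22, -1.213, 1.192]
force: [0.3, 0.4, -0.7]
width: 0.816
```

```bash
python3 - <<'E'
from h import *
im,c,o=snap("wrist","w5")
cs,_=blobs(im,[3,130,90],[11,255,255],200)
for k in cs:
    M=cv2.moments(k);uv=[M['m10']/M['m00'],M['m01']/M['m00']]
    print(np.round(uv,1),M['m00'],onplane(c,uv,.050).round(4),np.round(rect(onplane(c,k.reshape(-1,2),.050)),1))
for lo,hi in (([0,150,60],[6,255,255]),([172,150,60],[180,255,255])):
  for k in blobs(im,lo,hi,60)[0]:
    M=cv2.moments(k);uv=[M['m10']/M['m00'],M['m01']/M['m00']]
    print("red",np.round(uv,1),M['m00'],onplane(c,uv,.036).round(4),np.round(rect(onplane(c,k.reshape(-1,2),.036)),1))
go([.38,-.29,.15],120)
E
```

```text
[497.5 165. ] 3311.5 [[ 0.5203 -0.2413]] [ 522.1 -241.8   68.    56.1   89.5]
[318.1 198.9] 1209.0 [[ 0.5513 -0.4069]] [ 551.6 -406.9   36.1   31.4   89.4]
red [497.4 165. ] 3090.5 [[ 0.523 -0.233]] [ 524.8 -233.5   68.3   57.   -89.9]
red [461.5  10. ] 239.5 [[ 0.3903 -0.2842]] [ 389.4 -284.5   20.7   10.1   30.5]
t 9.03 pos [ 0.5516 -0.4075  0.1957] yaw 89.4 tool y [ 0.019  0.001 -1.   ] w 0.8112887270485634
turn ry -0.534 shift after turn [18.75  4.41  9.07]
shift now [11.56  4.25 17.37]
```

View pics/w5.png

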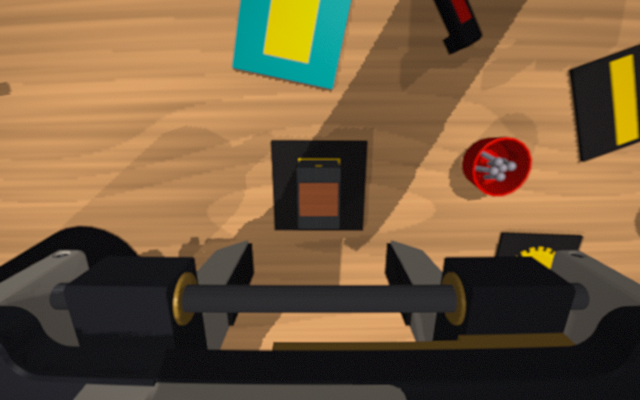

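The transformer sits centred on its pad (copper at (318,199), within about 2 mm). Next is the handle: its jaw yaw has to be −60°, because +120° would exceed joint 7's range.

Request:
{"method": "move_arm", "body": {"series": [{"x": 2.8,"y": 0,"z": 4.3,"rx": 0,"ry": 0,"rz": 0},{"x": 2.8,"y": 0,"z": 4.3,"rx": 0,"ry": 0,"rz": 0},{"x": 2.8,"y": 0,"z": 4.3,"rx": 0,"ry": 0,"rz": 0},{"x": 2.4,"y": 0,"z": 3.6,"rx": 0,"ry": 0.18,"rz": 0},{"x": 0,"y": 0,"z": 0,"rx": 0,"ry": 0.185,"rz": 0},{"x": 0,"y": 0,"z": 0,"rx": 0,"ry": 0.185,"rz": 0},{"x": 0,"y": 0,"z": 0,"rx": 0,"ry": 0.185,"rz": 0},{"x": 0,"y": 0,"z": 0,"rx": 0,"ry": 0.185,"rz": 0},{"x": 0,"y": 0,"z": 0,"rx": 0,"ry": 0.185,"rz": 0},{"x": 0,"y": 0,"z": 0,"rx": 0,"ry": 0.185,"rz": 0},{"x": 0,"y": 0,"z": 0,"rx": 0,"ry": 0.185,"rz": 0},{"x": 0,"y": 0,"z": 0,"rx": 0,"ry": 0.185,"rz": 0}]}}

```text
clock: 10.52
position: [0.3849, -0.2963, 0.2076]
ee_rot: [-1.574, 0.066, -0.132]
force: [0.4, 0.2, -0.4]
width: 0.815
```

```bash
python3 - <<'E'
from h import *
go([.38,-.29,.18],-60);print(arm.observe()['joints'].round(2))
E
```

```text
t 10.53 pos [ 0.3849 -0.2963  0.2076] yaw -7.2 tool y [ 0.041 -0.008 -0.999] w 0.8153957563496521
turn ry 0.921 shift after turn [-0.91  2.72 -0.1 ]
shift now [-0.68  2.73  0.57]
[ 0.25  0.23  0.37  2.01 -0.13  0.89  0.56]
```

```bash
cat >> h.py <<'E'
def go(xyz,yaw=None,o=None):
    o=o or arm.observe();R=Ro.from_rotvec(o['ee_rot']).as_matrix()
    cur=np.degrees(np.arctan2(R[1,0],R[0,0]))
    print("t",round(float(o.get('clock',-1)),2),"pos",o['position'].round(4),"yaw",round(cur,1),"tool y",R[:,1].round(3),"w",o.get('width'),"F",o['force'].round(1),"j7",o['joints'][6].round(2))
    d=np.array(xyz)-o['position']
    if yaw is None: yaw=cur
    a=np.radians(cur+(yaw-cur+90)%180-90)
    Rn=np.array([[np.cos(a),np.sin(a),0],[0,0,-1],[-np.sin(a),np.cos(a),0]]).T
    print("turn",Ro.from_matrix(R.T@Rn).as_rotvec().round(3),"shift now",(R.T@d*100).round(2),"after turn",(Rn.T@d*100).round(2))
E
python3 - <<'E'
from h import *
go([.38,-.29,.18],-60)
E
```

```text
t 10.53 pos [ 0.3849 -0.2963  0.2076] yaw -7.2 tool y [ 0.041 -0.008 -0.999] w 0.8153957563496521 F [ 0.4  0.2 -0.4] j7 0.56
turn [-0.017  0.921  0.04 ] shift now [-0.68  2.73  0.57] after turn [-0.79  2.76 -0.11]
```

Request:
{"method": "move_arm", "body": {"series": [{"x": 0,"y": 0,"z": 0,"rx": 0,"ry": 0.185,"rz": 0.02},{"x": 0,"y": 0,"z": 0,"rx": 0,"ry": 0.185,"rz": 0.02},{"x": 0,"y": 0,"z": 0,"rx": 0,"ry": 0.185,"rz": 0},{"x": 0,"y": 0,"z": 0,"rx": 0,"ry": 0.185,"rz": 0},{"x": -0.8,"y": 2,"z": -0.1,"rx": 0,"ry": 0.185,"rz": 0},{"x": 0,"y": 0,"z": 0,"rx": 0,"ry": 0,"rz": 0}]}}

```text
clock: 11.28
position: [0.3806, -0.2911, 0.1938]
ee_rot: [-1.399, 0.816, -0.832]
force: [0.6, 0.1, 0.1]
width: 0.814
```

```bash
python3 - <<'E'
from h import *
im,c,o=snap("wrist","w6")
for lo,hi in (([0,150,60],[6,255,255]),([172,150,60],[180,255,255])):
  for k in blobs(im,lo,hi,60)[0]:
    M=cv2.moments(k);uv=[M['m10']/M['m00'],M['m01']/M['m00']]
    print("red",np.round(uv,1),M['m00'],onplane(c,uv,.036).round(4),np.round(rect(onplane(c,k.reshape(-1,2),.036)),1))
go([.38,-.29,.1],-60)
E
```

```text
red [334.6  25.7] 3179.0 [[ 0.5218 -0.2293]] [ 519.2 -230.8   58.2   46.3  -60.5]
red [317.2 197.2] 401.0 [[ 0.3798 -0.2914]] [ 379.5 -291.6   45.4   10.6   31.3]
t 11.32 pos [ 0.3815 -0.2919  0.1947] yaw -60.6 tool y [ 0.015  0.002 -1.   ] w 0.8154996580481613 F [ 0.7 -0.3 -0.4] j7 -0.3
turn [-0.014 -0.011  0.006] shift now [-0.29  9.47 -0.17] after turn [-0.24  9.47 -0.04]
```

View pics/w6.png

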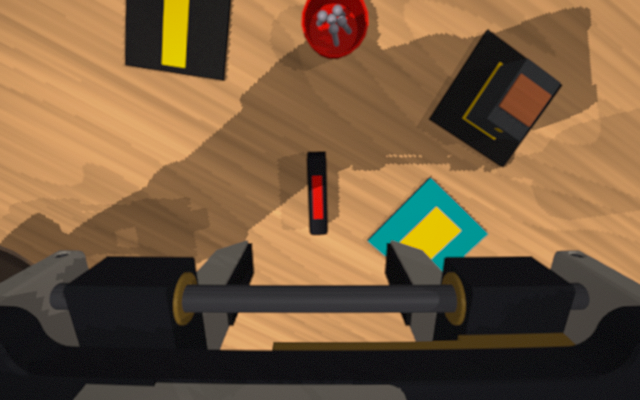

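The handle is at (317,194) in the wrist view, centred and aligned between the fingers. Going down.

Request:
{"method": "move_arm", "body": {"series": [{"x": -0.1,"y": 5,"z": 0,"rx": -0.01,"ry": -0.015,"rz": 0},{"x": -0.1,"y": 5,"z": 0,"rx": 0,"ry": 0,"rz": 0},{"x": 0,"y": 3.5,"z": 0,"rx": 0,"ry": 0,"rz": 0},{"x": 0,"y": 0,"z": 0,"rx": 0,"ry": 0,"rz": 0},{"x": 0,"y": 0,"z": 0,"rx": 0,"ry": 0,"rz": 0}]}}

```text
clock: 11.95
position: [0.3893, -0.2942, 0.0633]
ee_rot: [-1.417, 0.779, -0.812]
force: [0.6, -0.7, -0.2]
width: 0.817
```

```bash
python3 - <<'E'
from h import *
go([.38,-.2912,.026],-59.5)
E
```

```text
t 11.95 pos [ 0.3893 -0.2942  0.0633] yaw -58.6 tool y [ 0.02  -0.007 -1.   ] w 0.8174303054662121 F [ 0.6 -0.7 -0.2] j7 -0.11
turn [-0.013  0.017  0.016] shift now [-0.8   3.71 -0.68] after turn [-0.73  3.73 -0.65]
```

Request:
{"method": "move_arm", "body": {"series": [{"x": -0.8,"y": 1.2,"z": -0.7,"rx": -0.01,"ry": 0.015,"rz": 0.015},{"x": -0.1,"y": 1.2,"z": -0.1,"rx": 0,"ry": 0,"rz": 0},{"x": 0,"y": 1.2,"z": 0,"rx": 0,"ry": 0,"rz": 0},{"x": 0,"y": 0,"z": 0,"rx": 0,"ry": 0,"rz": 0}]}}

```text
clock: 12.45
position: [0.3792, -0.2913, 0.0276]
ee_rot: [-1.413, 0.801, -0.812]
force: [-0.3, 0.5, -0.1]
width: 0.817
```

```bash
python3 - <<'E'
from h import *
go([.38,-.2912,.026],-59.5)
E
```

```text
t 12.45 pos [ 0.3792 -0.2913  0.0276] yaw -59.3 tool y [ 0.007 -0.001 -1.   ] w 0.8169649118876064 F [-0.3  0.5 -0.1] j7 -0.08
turn [-0.006  0.003  0.004] shift now [0.03 0.16 0.07] after turn [0.03 0.16 0.07]
```

Good. Closing with 15 N.

Request:
{"method": "move_arm", "body": {"series": [{"x": 0,"y": 0.1,"z": 0,"rx": 0,"ry": 0,"rz": 0},{"x": 0,"y": 0,"z": 0,"rx": 0,"ry": 0,"rz": 0},{"x": 0,"y": 0,"z": 0,"rx": 0,"ry": 0,"rz": 0},{"x": 0,"y": 0,"z": 0,"rx": 0,"ry": 0,"rz": 0},{"x": 0,"y": 0,"z": 0,"rx": 0,"ry": 0,"rz": 0},{"x": 0,"y": 0,"z": 0,"rx": 0,"ry": 0,"rz": 0},{"x": 0,"y": 0,"z": 0,"rx": 0,"ry": 0,"rz": 0}], "jaw": 1, "newtons": 15}}

```text
clock: 13.32
position: [0.3798, -0.2916, 0.0271]
ee_rot: [-1.413, 0.8, -0.812]
force: [-0.6, -0.4, 0.1]
width: 0.216
```

```bash
python3 - <<'E'
from h import *
go([.462,-.088,.15],-70)
E
```

```text
t 13.32 pos [ 0.3798 -0.2916  0.0271] yaw -59.3 tool y [ 0.008 -0.001 -1.   ] w 0.21642224483141176 F [-0.6 -0.4  0.1] j7 -0.08
turn [-0.007  0.186  0.005] shift now [-13.25 -12.25  17.53] after turn [-16.32 -12.29  14.69]
```

Request:
{"method": "move_arm", "body": {"series": [{"x": 0,"y": -3,"z": 0,"rx": 0,"ry": 0,"rz": 0},{"x": 0,"y": -4,"z": 0,"rx": 0,"ry": 0,"rz": 0},{"x": 0,"y": -3,"z": 0,"rx": 0,"ry": 0.18,"rz": 0},{"x": -3.6,"y": -0.5,"z": 3.2,"rx": 0,"ry": 0,"rz": 0},{"x": -4,"y": 0,"z": 3.6,"rx": 0,"ry": 0,"rz": 0},{"x": -4,"y": 0,"z": 3.6,"rx": 0,"ry": 0,"rz": 0},{"x": -4,"y": 0,"z": 3.6,"rx": 0,"ry": 0,"rz": 0},{"x": 0,"y": 0,"z": 0,"rx": 0,"ry": 0,"rz": 0},{"x": 0,"y": 0,"z": 0,"rx": 0,"ry": 0,"rz": 0}]}}

```text
clock: 14.45
position: [0.4595, -0.0919, 0.136]
ee_rot: [-1.349, 0.942, -0.956]
force: [-0.6, -0.4, -1.1]
width: 0.221
```

```bash
python3 - <<'E'
from h import *
im,c,o=snap("wrist","w7")
go([.462,-.088,.034],-70,o)
cs,_=blobs(im,[22,150,80],[35,255,255],100)
for k in cs:
    M=cv2.moments(k);uv=[M['m10']/M['m00'],M['m01']/M['m00']]
    print(np.round(uv,1),M['m00'],onplane(c,uv,.006).round(4),np.round(rect(onplane(c,k.reshape(-1,2),.006)),1))
E
```

```text
t 14.45 pos [ 0.4595 -0.0919  0.136 ] yaw -70.1 tool y [ 0.009 -0.001 -1.   ] w 0.22094348743476055 F [-0.6 -0.4 -1.1] j7 -0.85
turn [-0.008 -0.002  0.004] shift now [-0.33 10.21  0.28] after turn [-0.28 10.2   0.37]
[470.8  17.6] 2626.5 [[ 0.6449 -0.1542]] [ 642.  -156.    71.1   32.   -68.5]
[315.7 167.5] 836.5 [[ 0.4902 -0.0795]] [490.1 -79.8  27.5  24.9  19.9]
[626.9 231.8] 172.0 [[ 0.5359 -0.3889]] [ 532.8 -391.4   53.6   25.4   37.8]
```

View pics/w7.png

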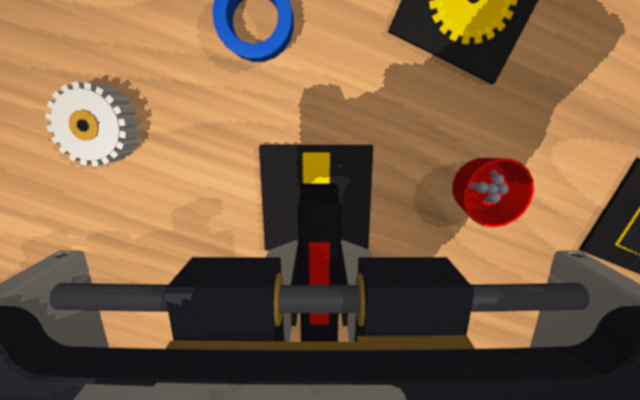

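The handle silhouette end at (316,168) lines up with the held handle. Lowering.

Request:
{"method": "move_arm", "body": {"series": [{"x": -0.1,"y": 3.5,"z": 0,"rx": 0,"ry": 0,"rz": 0},{"x": -0.1,"y": 3.5,"z": -0.2,"rx": 0,"ry": 0,"rz": 0},{"x": 0,"y": 1.2,"z": -0.2,"rx": 0,"ry": 0,"rz": 0},{"x": 0,"y": 0,"z": 0,"rx": 0,"ry": 0,"rz": 0},{"x": 0,"y": 0,"z": 0,"rx": 0,"ry": 0,"rz": 0}]}}

```text
clock: 15.12
position: [0.456, -0.097, 0.054]
ee_rot: [-1.344, 0.947, -0.966]
force: [-0.2, -1.2, -0.3]
width: 0.217
```

```bash
python3 - <<'E'
from h import *
go([.462,-.0885,.034],-70)
E
```

```text
t 15.12 pos [ 0.456 -0.097  0.054] yaw -70.7 tool y [ 0.013 -0.002 -1.   ] w 0.21680943448396883 F [-0.2 -1.2 -0.3] j7 -0.72
turn [-0.011 -0.011  0.006] shift now [-0.62  2.01  0.83] after turn [-0.6   2.    0.86]
```

Request:
{"method": "move_arm", "body": {"series": [{"x": -0.6,"y": 0.5,"z": 0.8,"rx": -0.01,"ry": -0.01,"rz": 0},{"x": 0,"y": 0.6,"z": 0,"rx": 0,"ry": 0,"rz": 0},{"x": 0,"y": 0.4,"z": 0,"rx": 0,"ry": 0,"rz": 0},{"x": 0,"y": 0,"z": 0,"rx": 0,"ry": 0,"rz": 0}]}}

```text
clock: 15.62
position: [0.4638, -0.0877, 0.0398]
ee_rot: [-1.356, 0.941, -0.955]
force: [-0.3, -0.5, -1.0]
width: 0.215
```

```bash
python3 - <<'E'
from h import *
go([.462,-.0885,.0335],-70)
E
```

```text
t 15.62 pos [ 0.4638 -0.0877  0.0398] yaw -70.0 tool y [ 0.006 -0.005 -1.   ] w 0.21521357060977248 F [-0.3 -0.5 -1. ] j7 -0.72
turn [-0.004  0.001  0.007] shift now [ 0.01  0.63 -0.2 ] after turn [ 0.02  0.63 -0.2 ]
```

Request:
{"method": "move_arm", "body": {"series": [{"x": 0,"y": 0.4,"z": -0.2,"rx": 0,"ry": 0,"rz": 0},{"x": 0,"y": 0.4,"z": 0,"rx": 0,"ry": 0,"rz": 0},{"x": 0,"y": 0,"z": 0,"rx": 0,"ry": 0,"rz": 0}]}}

```text
clock: 16.0
position: [0.4618, -0.0887, 0.0317]
ee_rot: [-1.355, 0.941, -0.955]
force: [0.7, -0.1, -1.0]
width: 0.217
```

```bash
python3 - <<'E'
from h import *
go([.462,-.0885,.0331],-70)
E
```

```text
t 16.0 pos [ 0.4618 -0.0887  0.0317] yaw -70.0 tool y [ 0.007 -0.005 -1.   ] w 0.21714267266846815 F [ 0.7 -0.1 -1. ] j7 -0.71
turn [-0.005 -0.     0.007] shift now [-0.01 -0.14  0.03] after turn [-0.01 -0.14  0.03]
```

Request:
{"method": "move_arm", "body": {"series": [{"x": 0,"y": 0.3,"z": 0,"rx": 0,"ry": 0,"rz": 0}]}}

```text
clock: 16.12
position: [0.4621, -0.0886, 0.0293]
ee_rot: [-1.353, 0.941, -0.956]
force: [-3.5, 2.7, 21.3]
width: 0.217
```

```bash
python3 - <<'E'
from h import *
go([.462,-.0885,.0331],-70)
E
```

```text
t 16.12 pos [ 0.4621 -0.0886  0.0293] yaw -70.0 tool y [ 0.008 -0.004 -1.   ] w 0.21749662089626942 F [-3.5  2.7 21.3] j7 -0.7
turn [-0.006 -0.     0.007] shift now [-0.01 -0.38 -0.01] after turn [-0.02 -0.38 -0.01]
```

In contact with the pad (21 N). I'll ease off slightly and release.

Request:
{"method": "move_arm", "body": {"series": [{"x": 0,"y": -0.15,"z": 0,"rx": 0,"ry": 0,"rz": 0},{"x": 0,"y": 0,"z": 0,"rx": 0,"ry": 0,"rz": 0}]}}

```text
clock: 16.38
position: [0.4621, -0.0888, 0.0308]
ee_rot: [-1.353, 0.941, -0.956]
force: [0.2, 0.2, -0.7]
width: 0.216
```

Request:
{"method": "move_arm", "body": {"series": [{"x": 0,"y": 0.1,"z": 0,"rx": 0,"ry": 0,"rz": 0},{"x": 0,"y": 0,"z": 0,"rx": 0,"ry": 0,"rz": 0}]}}

```text
clock: 16.62
position: [0.4619, -0.0889, 0.0295]
ee_rot: [-1.353, 0.942, -0.956]
force: [-0.1, 0.2, -1.1]
width: 0.218
```

Request:
{"method": "move_arm", "body": {"series": [{"x": 0,"y": 0,"z": 0,"rx": 0,"ry": 0,"rz": 0},{"x": 0,"y": 0,"z": 0,"rx": 0,"ry": 0,"rz": 0},{"x": 0,"y": 0,"z": 0,"rx": 0,"ry": 0,"rz": 0},{"x": 0,"y": 0,"z": 0,"rx": 0,"ry": 0,"rz": 0},{"x": 0,"y": -2,"z": 0,"rx": 0,"ry": 0,"rz": 0},{"x": 0,"y": -4,"z": 0,"rx": 0,"ry": 0,"rz": 0},{"x": 0,"y": -5,"z": 0,"rx": 0,"ry": 0,"rz": 0},{"x": 0,"y": -4,"z": 0,"rx": 0,"ry": 0,"rz": 0},{"x": 0,"y": 0,"z": 0,"rx": 0,"ry": 0,"rz": 0}], "jaw": 5.5}}

```text
clock: 17.75
position: [0.4604, -0.0884, 0.1835]
ee_rot: [-1.354, 0.943, -0.955]
force: [0.7, -0.5, -1.1]
width: 0.599
```

```bash
python3 - <<'E'
from h import *
im,c,o=snap("wrist","w8")
go([.464,.110,.18],None,o)
for k in blobs(im,[0,150,60],[6,255,255],60)[0]:
    M=cv2.moments(k);uv=[M['m10']/M['m00'],M['m01']/M['m00']]
    print("red",np.round(uv,1),M['m00'],onplane(c,uv,.042).round(4),np.round(rect(onplane(c,k.reshape(-1,2),.042)),1))
E
```

```text
t 17.75 pos [ 0.4604 -0.0884  0.1835] yaw -70.1 tool y [ 0.006 -0.005 -1.   ] w 0.5986685570339028 F [ 0.7 -0.5 -1.1] j7 -0.91
turn [-0.004  0.     0.006] shift now [-18.53   0.26   7.1 ] after turn [-18.53   0.35   7.1 ]
red [470.1 180.5] 2996.5 [[ 0.5269 -0.2175]] [ 524.8 -218.3   63.    56.8  -65. ]
red [319.3 198. ] 455.5 [[ 0.4626 -0.09  ]] [462.3 -90.4  45.1  10.6  19.7]
```

View pics/w8.png

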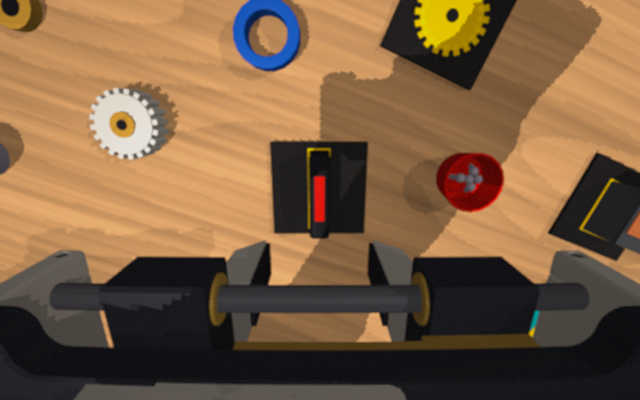

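The handle is on its pad, red strip at (319,198), about 2 mm off and aligned. Next is the gear at (122,124).

Request:
{"method": "move_arm", "body": {"series": [{"x": -4.6,"y": 0,"z": 1.8,"rx": 0,"ry": 0,"rz": 0},{"x": -4.6,"y": 0,"z": 1.8,"rx": 0,"ry": 0,"rz": 0},{"x": -4.6,"y": 0,"z": 1.8,"rx": 0,"ry": 0,"rz": 0},{"x": -3.7,"y": 0,"z": 1.5,"rx": 0,"ry": 0,"rz": 0},{"x": 0,"y": 0,"z": 0,"rx": 0,"ry": 0,"rz": 0},{"x": 0,"y": 0,"z": 0,"rx": 0,"ry": 0,"rz": 0}], "jaw": 9.18}}

```text
clock: 18.55
position: [0.4612, 0.1038, 0.1741]
ee_rot: [-1.364, 0.952, -0.953]
force: [0.2, -0.3, -0.5]
width: 1.002
```

```bash
python3 - <<'E'
from h import *
im,c,o=snap("wrist","w9")
go([.464,.110,.1],-70,o)
for k in blobs(im,[10,130,90],[24,255,255],60)[0]:
    M=cv2.moments(k);uv=[M['m10']/M['m00'],M['m01']/M['m00']]
    if M['m00']<3000: print(np.round(uv,1),M['m00'],onplane(c,uv,.026).round(4))
E
```

```text
t 18.55 pos [0.4612 0.1038 0.1741] yaw -70.2 tool y [-0.006 -0.009 -1.   ] w 1.001616364213358 F [ 0.2 -0.3 -0.5] j7 -1.34
turn [ 0.008 -0.004  0.006] shift now [-0.53  7.41  0.54] after turn [-0.49  7.41  0.48]
[478.7 238.8] 292.0 [[ 0.4742 -0.0675]]
[146.5 302.7] 96.0 [[0.2835 0.2389]]
```

View pics/w9.png

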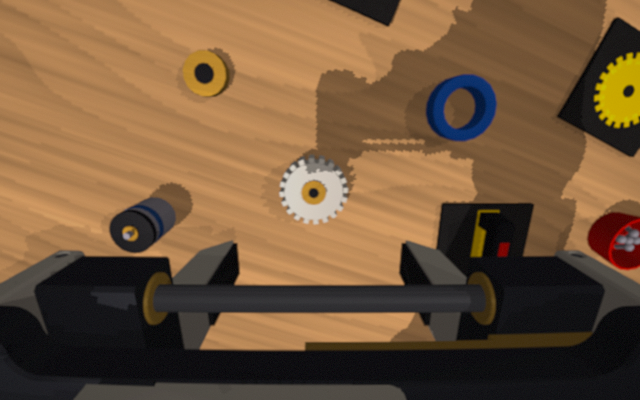

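The white gear's bush is at (314,192), and it isn't the brass bearing at (205,73). The motor shaft is at (131,234).

```bash
python3 - <<'E'
from h import *
im,c,o=load("w9")
g=onplane(c,[313.7,192.2],.026)[0];print(g, "motor",onplane(c,[131,234],.056))
o=arm.observe();go([g[0],g[1],.023],-70,o)
E
```

```text
[0.46357788 0.10793503] motor [[0.3784556  0.25359062]]
t 18.6 pos [0.4612 0.1039 0.1741] yaw -70.2 tool y [-0.006 -0.008 -1.   ] w 0.9979778846290225 F [-1.  -0.2 -0.4] j7 -1.34
turn [ 0.008 -0.004  0.006] shift now [-0.39 15.11  0.49] after turn [-0.3  15.11  0.37]
```

Request:
{"method": "move_arm", "body": {"series": [{"x": -0.2,"y": 4,"z": 0.2,"rx": 0,"ry": 0,"rz": 0},{"x": -0.2,"y": 4,"z": 0.1,"rx": 0,"ry": 0,"rz": 0},{"x": 0,"y": 2.5,"z": 0,"rx": 0,"ry": 0,"rz": 0},{"x": 0,"y": 0,"z": 0,"rx": 0,"ry": 0,"rz": 0},{"x": 0,"y": 0,"z": 0,"rx": 0,"ry": 0,"rz": 0}]}}

```text
clock: 19.23
position: [0.4632, 0.1017, 0.0668]
ee_rot: [-1.36, 0.959, -0.962]
force: [0.6, -0.1, -0.3]
width: 1.001
```

```bash
python3 - <<'E'
from h import *
go([.4635,.1085,.023],-70)
E
```

```text
t 19.23 pos [0.4632 0.1017 0.0668] yaw -70.8 tool y [-0.005 -0.009 -1.   ] w 1.0009151414396709 F [ 0.6 -0.1 -0.3] j7 -1.21
turn [ 0.007 -0.014  0.007] shift now [-0.66  4.38  0.29] after turn [-0.62  4.38  0.26]
```

Request:
{"method": "move_arm", "body": {"series": [{"x": -0.65,"y": 1,"z": 0.25,"rx": 0.01,"ry": -0.01,"rz": 0.01},{"x": 0,"y": 0,"z": 0,"rx": 0,"ry": 0,"rz": 0},{"x": 0,"y": 1.2,"z": 0,"rx": 0,"ry": 0,"rz": 0},{"x": 0,"y": 0,"z": 0,"rx": 0,"ry": 0,"rz": 0}]}}

```text
clock: 19.73
position: [0.4648, 0.1097, 0.0455]
ee_rot: [-1.345, 0.948, -0.95]
force: [0.1, -0.6, 0.4]
width: 0.997
```

```bash
python3 - <<'E'
from h import *
go([.4635,.1085,.023],-70)
E
```

```text
t 19.73 pos [0.4648 0.1097 0.0455] yaw -70.2 tool y [ 0.006  0.006 -1.   ] w 0.9972336151275019 F [ 0.1 -0.6  0.4] j7 -1.17
turn [-0.008 -0.003 -0.004] shift now [ 0.07  2.25 -0.18] after turn [ 0.07  2.25 -0.16]
```

Request:
{"method": "move_arm", "body": {"series": [{"x": 0.05,"y": 1,"z": -0.15,"rx": 0,"ry": 0,"rz": 0},{"x": 0,"y": 1,"z": 0,"rx": 0,"ry": 0,"rz": 0},{"x": 0,"y": 0.3,"z": 0,"rx": 0,"ry": 0,"rz": 0},{"x": 0,"y": 0,"z": 0,"rx": 0,"ry": 0,"rz": 0}]}}

```text
clock: 20.23
position: [0.4635, 0.1086, 0.0205]
ee_rot: [-1.345, 0.949, -0.95]
force: [-0.3, 0.4, 0.7]
width: 1.0
```

```bash
python3 - <<'E'
from h import *
go([.4635,.1085,.023],-70)
E
```

```text
t 20.23 pos [0.4635 0.1086 0.0205] yaw -70.2 tool y [ 0.005  0.006 -1.   ] w 0.9996433507476349 F [-0.3  0.4  0.7] j7 -1.14
turn [-0.007 -0.003 -0.004] shift now [ 0.01 -0.25 -0.  ] after turn [ 0.01 -0.25 -0.  ]
```

Request:
{"method": "move_arm", "body": {"series": [{"x": 0,"y": -0.3,"z": 0,"rx": 0,"ry": 0,"rz": 0},{"x": 0,"y": 0,"z": 0,"rx": 0,"ry": 0,"rz": 0},{"x": 0,"y": 0,"z": 0,"rx": 0,"ry": 0,"rz": 0},{"x": 0,"y": 0,"z": 0,"rx": 0,"ry": 0,"rz": 0},{"x": 0,"y": 0,"z": 0,"rx": 0,"ry": 0,"rz": 0}], "jaw": 5.5, "newtons": 15}}

```text
clock: 20.85
position: [0.4639, 0.1088, 0.0244]
ee_rot: [-1.344, 0.948, -0.95]
force: [1.1, 0.6, 0.1]
width: 0.711
```

```bash
python3 - <<'E'
from h import *
go([.660,-.147,.13],-70)
E
```

```text
t 20.85 pos [0.4639 0.1088 0.0244] yaw -70.2 tool y [ 0.006  0.006 -1.   ] w 0.7113982243478456 F [1.1 0.6 0.1] j7 -1.14
turn [-0.008 -0.003 -0.004] shift now [ 30.68 -10.6    9.85] after turn [ 30.74 -10.56   9.68]
```

Request:
{"method": "move_arm", "body": {"series": [{"x": 0,"y": -3,"z": 0,"rx": 0,"ry": 0,"rz": 0},{"x": 0,"y": -4,"z": 0,"rx": 0,"ry": 0,"rz": 0},{"x": 0,"y": -4,"z": 0,"rx": 0,"ry": 0,"rz": 0},{"x": 4,"y": 0,"z": 1.3,"rx": 0,"ry": 0,"rz": 0},{"x": 5,"y": 0,"z": 1.6,"rx": 0,"ry": 0,"rz": 0},{"x": 5,"y": 0,"z": 1.6,"rx": 0,"ry": 0,"rz": 0},{"x": 5,"y": 0,"z": 1.6,"rx": 0,"ry": 0,"rz": 0},{"x": 5,"y": 0,"z": 1.6,"rx": 0,"ry": 0,"rz": 0},{"x": 4.5,"y": 0,"z": 1.5,"rx": 0,"ry": 0,"rz": 0},{"x": 0,"y": 0,"z": 0,"rx": 0,"ry": 0,"rz": 0},{"x": 0,"y": 0,"z": 0,"rx": 0,"ry": 0,"rz": 0}]}}

```text
clock: 22.22
position: [0.6511, -0.1325, 0.1351]
ee_rot: [-1.349, 0.945, -0.942]
force: [-0.3, 0.5, 0.1]
width: 0.714
```

```bash
python3 - <<'E'
from h import *
im,c,o=snap("wrist","w10")
go([.660,-.147,.031],-70,o)
E
```

```text
t 22.23 pos [ 0.6511 -0.1325  0.1351] yaw -69.7 tool y [ 0.003  0.007 -1.   ] w 0.7135439059412328 F [-0.3  0.5  0.1] j7 -0.78
turn [-0.005  0.005 -0.006] shift now [ 1.73 10.4   0.28] after turn [ 1.67 10.41  0.34]
```

View pics/w10.png

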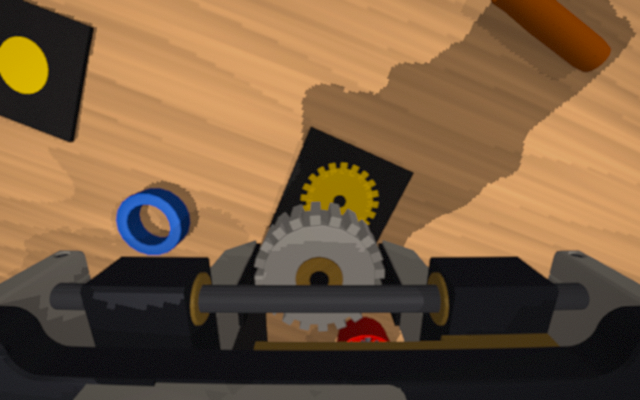

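The gear silhouette's dot is at (339,200), with the held gear's bush at (319,278).

```bash
python3 - <<'E'
from h import *
im,c,o=load("w10")
print("dot",onplane(c,[339,200.5],.006),"motorpad",onplane(c,[23,65],.006))
p=o['position'];b=onplane(c,[319,278],p[2]+.0016);print("bush rel tcp",b-p[:2])
E
```

```text
dot [[ 0.66009887 -0.14884037]] motorpad [[0.678238   0.14198891]]
bush rel tcp [[-9.88861974e-05 -1.07968967e-03]]
```

Request:
{"method": "move_arm", "body": {"series": [{"x": 1.6,"y": 2,"z": 0.3,"rx": 0,"ry": 0,"rz": 0},{"x": 0,"y": 4,"z": 0,"rx": 0,"ry": 0,"rz": 0},{"x": 0,"y": 2,"z": 0,"rx": 0,"ry": 0,"rz": 0},{"x": 0,"y": 0,"z": 0,"rx": 0,"ry": 0,"rz": 0},{"x": 0,"y": 0,"z": 0,"rx": 0,"ry": 0,"rz": 0}]}}

```text
clock: 22.9
position: [0.66, -0.1404, 0.0556]
ee_rot: [-1.348, 0.939, -0.937]
force: [-0.4, -0.2, -1.0]
width: 0.714
```

```bash
python3 - <<'E'
from h import *
go([.660,-.147,.0304],-70)
E
```

```text
t 22.9 pos [ 0.66   -0.1404  0.0556] yaw -69.3 tool y [ 0.005  0.009 -1.   ] w 0.713845216457526 F [-0.4 -0.2 -1. ] j7 -0.72
turn [-0.008  0.011 -0.007] shift now [ 0.63  2.52 -0.25] after turn [ 0.62  2.52 -0.22]
```

Request:
{"method": "move_arm", "body": {"series": [{"x": 0.6,"y": 0.8,"z": -0.2,"rx": -0.008,"ry": 0,"rz": -0.007},{"x": 0,"y": 0.7,"z": 0,"rx": 0,"ry": 0,"rz": 0},{"x": 0,"y": 0.4,"z": 0,"rx": 0,"ry": 0,"rz": 0},{"x": 0,"y": 0,"z": 0,"rx": 0,"ry": 0,"rz": 0}]}}

```text
clock: 23.4
position: [0.6617, -0.1473, 0.0378]
ee_rot: [-1.358, 0.937, -0.942]
force: [-0.6, 0.4, -0.3]
width: 0.718
```

```bash
python3 - <<'E'
from h import *
go([.660,-.147,.0304],-70)
E
```

```text
t 23.4 pos [ 0.6617 -0.1473  0.0378] yaw -69.3 tool y [ 0.003 -0.001 -1.   ] w 0.7177585705125304 F [-0.6  0.4 -0.3] j7 -0.72
turn [-0.002  0.012  0.002] shift now [-0.09  0.73 -0.15] after turn [-0.09  0.74 -0.15]
```

Request:
{"method": "move_arm", "body": {"series": [{"x": -0.1,"y": 0.4,"z": -0.15,"rx": 0,"ry": 0,"rz": 0},{"x": 0,"y": 0.3,"z": 0,"rx": 0,"ry": 0,"rz": 0},{"x": 0,"y": 0.2,"z": 0,"rx": 0,"ry": 0,"rz": 0}]}}

```text
clock: 23.78
position: [0.6602, -0.147, 0.0298]
ee_rot: [-1.357, 0.936, -0.943]
force: [-5.8, 1.9, 20.7]
width: 0.714
```

```bash
python3 - <<'E'
from h import *
go([.660,-.147,.0304],-70)
E
```

```text
t 23.77 pos [ 0.6602 -0.147   0.0298] yaw -69.3 tool y [ 0.004 -0.001 -1.   ] w 0.7139828363919335 F [-5.8  1.9 20.7] j7 -0.71
turn [-0.003  0.011  0.002] shift now [-0.01 -0.06 -0.01] after turn [-0.01 -0.06 -0.01]
```

Contact. Ease off, release, rise.

Request:
{"method": "move_arm", "body": {"series": [{"x": 0,"y": 0,"z": 0,"rx": 0,"ry": 0,"rz": 0}]}}

```text
clock: 23.9
position: [0.6603, -0.1472, 0.0301]
ee_rot: [-1.356, 0.936, -0.943]
force: [0.2, 0.3, -0.1]
width: 0.717
```

Request:
{"method": "move_arm", "body": {"series": [{"x": 0,"y": 0,"z": 0,"rx": 0,"ry": 0,"rz": 0},{"x": 0,"y": 0,"z": 0,"rx": 0,"ry": 0,"rz": 0},{"x": 0,"y": 0,"z": 0,"rx": 0,"ry": 0,"rz": 0},{"x": 0,"y": 0,"z": 0,"rx": 0,"ry": 0,"rz": 0},{"x": 0,"y": -2,"z": 0,"rx": 0,"ry": 0,"rz": 0},{"x": 0,"y": -4,"z": 0,"rx": 0,"ry": 0,"rz": 0},{"x": 0,"y": -5,"z": 0,"rx": 0,"ry": 0,"rz": 0},{"x": 0,"y": -4,"z": 0,"rx": 0,"ry": 0,"rz": 0},{"x": 0,"y": 0,"z": 0,"rx": 0,"ry": 0,"rz": 0}], "jaw": 9.1}}

```text
clock: 25.02
position: [0.66, -0.1479, 0.1901]
ee_rot: [-1.355, 0.934, -0.946]
force: [-0.5, -0.3, -0.3]
width: 0.991
```

```bash
python3 - <<'E'
from h import *
im,c,o=snap("wrist","w11")
go([.378,.255,.19],-70,o)
E
```

```text
t 25.02 pos [ 0.66   -0.1479  0.1901] yaw -69.4 tool y [ 0.007 -0.002 -1.   ] w 0.9906044939673713 F [-0.5 -0.3 -0.3] j7 -0.79
turn [-0.006  0.01   0.004] shift now [-47.64  -0.28 -12.23] after turn [-4.751e+01  1.000e-02 -1.272e+01]
```

View pics/w11.png

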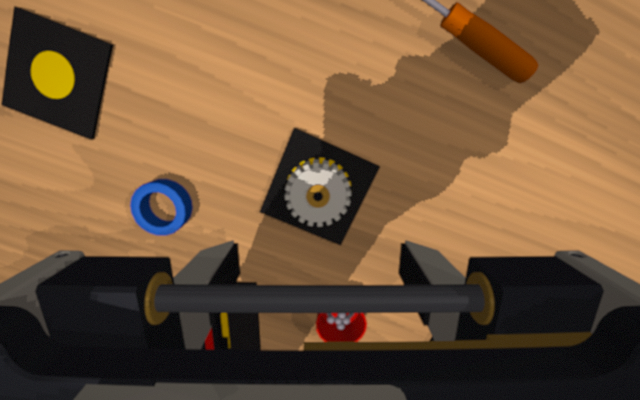

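The gear is on its pad, bush at (318,195). Next is the motor.

Request:
{"method": "move_arm", "body": {"series": [{"x": -4.5,"y": 0,"z": -1.2,"rx": 0,"ry": 0,"rz": 0},{"x": -5.3,"y": 0,"z": -1.4,"rx": 0,"ry": 0,"rz": 0},{"x": -5.3,"y": 0,"z": -1.4,"rx": 0,"ry": 0,"rz": 0},{"x": -5.3,"y": 0,"z": -1.4,"rx": 0,"ry": 0,"rz": 0},{"x": -5.3,"y": 0,"z": -1.4,"rx": 0,"ry": 0,"rz": 0},{"x": -5.3,"y": 0,"z": -1.4,"rx": 0,"ry": 0,"rz": 0},{"x": -5.3,"y": 0,"z": -1.4,"rx": 0,"ry": 0,"rz": 0},{"x": -5.3,"y": 0,"z": -1.4,"rx": 0,"ry": 0,"rz": 0},{"x": -4,"y": 0,"z": -1,"rx": 0,"ry": 0,"rz": 0},{"x": 0,"y": 0,"z": 0,"rx": 0,"ry": 0,"rz": 0},{"x": 0,"y": 0,"z": 0,"rx": 0,"ry": 0,"rz": 0}], "jaw": 8}}

```text
clock: 26.45
position: [0.3715, 0.2463, 0.1808]
ee_rot: [-1.368, 0.941, -0.94]
force: [0.2, 0.2, -0.3]
width: 0.873
```

```bash
python3 - <<'E'
from h import *
im,c,o=load("w11");print("gear",onplane(c,[317.5,195.5],.032))
im,c,o=snap("wrist","w12")
go([.378,.255,.035],-70,o)
E
```

```text
gear [[ 0.66003177 -0.14827287]]
t 26.45 pos [0.3715 0.2463 0.1808] yaw -69.3 tool y [-0.006 -0.007 -1.   ] w 0.8726854554481583 F [ 0.2  0.2 -0.3] j7 -1.75
turn [0.008 0.012 0.005] shift now [-0.66 14.56  1.03] after turn [-0.6  14.58  0.91]
```

View pics/w12.png

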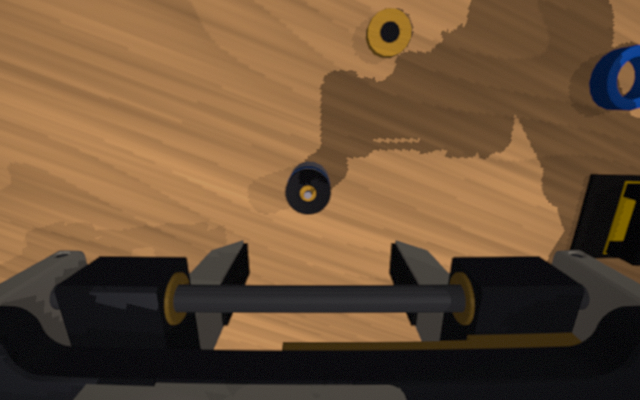

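```bash
python3 - <<'E'
from h import *
im,c,o=load("w12")
for z in(.05,.058):print(onplane(c,[307.7,193.5],z))
go([.378,.2545,.07],-70)
E
```

```text
[[0.37525497 0.25675812]]
[[0.37740032 0.25729654]]
t 26.5 pos [0.3716 0.2463 0.1807] yaw -69.3 tool y [-0.006 -0.007 -1.   ] w 0.8746053951790117 F [0.3 0.1 0.9] j7 -1.75
turn [0.008 0.012 0.005] shift now [-0.59 11.06  0.98] after turn [-0.55 11.07  0.89]
```

Request:
{"method": "move_arm", "body": {"series": [{"x": -0.5,"y": 2,"z": 0.6,"rx": 0.008,"ry": 0,"rz": 0.005},{"x": -0.1,"y": 4,"z": 0.1,"rx": 0,"ry": 0,"rz": 0},{"x": 0,"y": 2.5,"z": 0,"rx": 0,"ry": 0,"rz": 0},{"x": 0,"y": 0,"z": 0,"rx": 0,"ry": 0,"rz": 0},{"x": 0,"y": 0,"z": 0,"rx": 0,"ry": 0,"rz": 0}]}}

```text
clock: 27.12
position: [0.3806, 0.2495, 0.0945]
ee_rot: [-1.353, 0.946, -0.949]
force: [0.2, 1.1, -0.6]
width: 0.871
```

```bash
python3 - <<'E'
from h import *
go([.377,.256,.034],-70)
E
```

```text
t 27.12 pos [0.3806 0.2495 0.0945] yaw -70.0 tool y [ 0.003 -0.    -1.   ] w 0.8713547616912606 F [ 0.2  1.1 -0.6] j7 -1.63
turn [-0.002  0.001  0.001] shift now [-0.74  6.05 -0.13] after turn [-0.73  6.05 -0.12]
```

Request:
{"method": "move_arm", "body": {"series": [{"x": -0.75,"y": 0.5,"z": -0.1,"rx": 0,"ry": 0,"rz": 0},{"x": 0,"y": 1,"z": 0,"rx": 0,"ry": 0,"rz": 0},{"x": -0.1,"y": 1.8,"z": 0,"rx": 0,"ry": 0,"rz": 0},{"x": -0.1,"y": 1.5,"z": 0,"rx": 0,"ry": 0,"rz": 0},{"x": 0,"y": 0,"z": 0,"rx": 0,"ry": 0,"rz": 0}]}}

```text
clock: 27.75
position: [0.3776, 0.2605, 0.0465]
ee_rot: [-1.348, 0.944, -0.948]
force: [0.2, 0.1, 0.2]
width: 0.874
```

```bash
python3 - <<'E'
from h import *
go([.377,.256,.034],-70)
E
```

```text
t 27.75 pos [0.3776 0.2605 0.0465] yaw -69.9 tool y [ 0.006  0.004 -1.   ] w 0.8744430652446802 F [0.2 0.1 0.2] j7 -1.59
turn [-0.007  0.002 -0.002] shift now [ 0.4   1.25 -0.22] after turn [ 0.4   1.25 -0.21]
```

Request:
{"method": "move_arm", "body": {"series": [{"x": 0.4,"y": 0.7,"z": -0.2,"rx": 0,"ry": 0,"rz": 0},{"x": 0,"y": 0.6,"z": 0,"rx": 0,"ry": 0,"rz": 0},{"x": 0,"y": 0,"z": 0,"rx": 0,"ry": 0,"rz": 0}]}}

```text
clock: 28.12
position: [0.3776, 0.256, 0.0335]
ee_rot: [-1.347, 0.943, -0.948]
force: [-1.5, -0.4, -0.8]
width: 0.875
```

```bash
python3 - <<'E'
from h import *
go([.377,.256,.034],-70)
E
```

```text
t 28.12 pos [0.3776 0.256  0.0335] yaw -69.9 tool y [ 0.007  0.005 -1.   ] w 0.8752073206142247 F [-1.5 -0.4 -0.8] j7 -1.56
turn [-0.008  0.002 -0.002] shift now [-0.02 -0.06 -0.06] after turn [-0.02 -0.05 -0.06]
```

Request:
{"method": "move_arm", "body": {"series": [{"x": 0,"y": 0,"z": 0,"rx": 0,"ry": 0,"rz": 0},{"x": 0,"y": 0,"z": 0,"rx": 0,"ry": 0,"rz": 0},{"x": 0,"y": 0,"z": 0,"rx": 0,"ry": 0,"rz": 0},{"x": 0,"y": 0,"z": 0,"rx": 0,"ry": 0,"rz": 0},{"x": 0,"y": 0,"z": 0,"rx": 0,"ry": 0,"rz": 0},{"x": 0,"y": 0,"z": 0,"rx": 0,"ry": 0,"rz": 0}], "jaw": 3, "newtons": 22}}

```text
clock: 28.88
position: [0.378, 0.2567, 0.0341]
ee_rot: [-1.345, 0.943, -0.948]
force: [-0.9, 0.1, -1.4]
width: 0.451
```

```bash
python3 - <<'E'
from h import *
go([.678,.145,.15],-70)
E
```

```text
t 28.88 pos [0.378  0.2567 0.0341] yaw -69.9 tool y [ 0.008  0.006 -1.   ] w 0.45104751986547464 F [-0.9  0.1 -1.4] j7 -1.56
turn [-0.01   0.002 -0.003] shift now [ 20.78 -11.42  24.44] after turn [ 20.75 -11.59  24.38]
```

Request:
{"method": "move_arm", "body": {"series": [{"x": 0,"y": -2.5,"z": 0,"rx": 0,"ry": 0,"rz": 0},{"x": 0,"y": -4,"z": 0,"rx": 0,"ry": 0,"rz": 0},{"x": 0,"y": -4,"z": 0,"rx": 0,"ry": 0,"rz": 0},{"x": 2.6,"y": -0.5,"z": 3,"rx": 0,"ry": 0,"rz": 0},{"x": 3.4,"y": 0,"z": 4,"rx": 0,"ry": 0,"rz": 0},{"x": 3.4,"y": 0,"z": 4,"rx": 0,"ry": 0,"rz": 0},{"x": 3.4,"y": 0,"z": 4,"rx": 0,"ry": 0,"rz": 0},{"x": 3.4,"y": 0,"z": 4,"rx": 0,"ry": 0,"rz": 0},{"x": 3,"y": 0,"z": 3.5,"rx": 0,"ry": 0,"rz": 0},{"x": 1,"y": 0,"z": 1,"rx": 0,"ry": 0,"rz": 0},{"x": 0,"y": 0,"z": 0,"rx": 0,"ry": 0,"rz": 0},{"x": 0,"y": 0,"z": 0,"rx": 0,"ry": 0,"rz": 0}]}}

```text
clock: 30.38
position: [0.6691, 0.1452, 0.1427]
ee_rot: [-1.359, 0.945, -0.938]
force: [-0.1, 0.2, -1.7]
width: 0.454
```

```bash
python3 - <<'E'
from h import *
im,c,o=snap("wrist","w13")
go([.678,.145,.04],-70,o)
for k in blobs(im,[22,150,80],[35,255,255],100)[0]:
    M=cv2.moments(k);uv=[M['m10']/M['m00'],M['m01']/M['m00']]
    print(np.round(uv,1),M['m00'],onplane(c,uv,.006).round(4))
E
```

```text
t 30.38 pos [0.6691 0.1452 0.1427] yaw -69.5 tool y [-0.004  0.002 -1.   ] w 0.4540016414065358 F [-0.1  0.2 -1.7] j7 -1.22
turn [ 0.003  0.01  -0.003] shift now [ 0.37 10.27  0.86] after turn [ 0.33 10.27  0.83]
[324.1 192. ] 1906.5 [[0.6781 0.1429]]
```

View pics/w13.png

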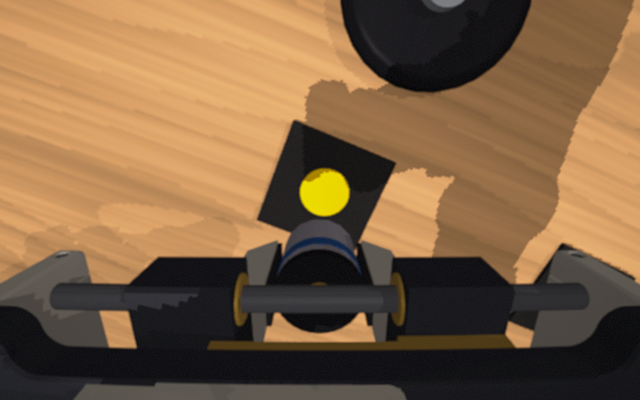

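The round silhouette is at (324,192), giving a pad centre of (0.678, 0.144). Lowering.

Request:
{"method": "move_arm", "body": {"series": [{"x": 0.4,"y": 2,"z": 0.7,"rx": 0,"ry": 0,"rz": 0},{"x": 0,"y": 3.5,"z": 0.1,"rx": 0,"ry": 0,"rz": 0},{"x": 0,"y": 2,"z": 0,"rx": 0,"ry": 0,"rz": 0},{"x": 0,"y": 0,"z": 0,"rx": 0,"ry": 0,"rz": 0},{"x": 0,"y": 0,"z": 0,"rx": 0,"ry": 0,"rz": 0}]}}

```text
clock: 31.05
position: [0.6762, 0.1479, 0.0639]
ee_rot: [-1.359, 0.943, -0.933]
force: [0.8, -0.0, -1.9]
width: 0.455
```

```bash
python3 - <<'E'
from h import *
go([.678,.144,.04],-70)
E
```

```text
t 31.05 pos [0.6762 0.1479 0.0639] yaw -69.2 tool y [-0.005  0.004 -1.   ] w 0.45497191205023463 F [ 0.8 -0.  -1.9] j7 -1.19
turn [ 0.003  0.014 -0.005] shift now [0.44 2.39 0.03] after turn [0.43 2.39 0.03]
```

Request:
{"method": "move_arm", "body": {"series": [{"x": 0.4,"y": 0.8,"z": 0,"rx": 0.003,"ry": 0,"rz": -0.005},{"x": 0,"y": 0.7,"z": 0,"rx": 0,"ry": 0,"rz": 0},{"x": 0,"y": 0.4,"z": 0,"rx": 0,"ry": 0,"rz": 0},{"x": 0,"y": 0,"z": 0,"rx": 0,"ry": 0,"rz": 0}]}}

```text
clock: 31.55
position: [0.6791, 0.144, 0.0459]
ee_rot: [-1.357, 0.936, -0.939]
force: [0.3, 0.1, -2.2]
width: 0.455
```

```bash
python3 - <<'E'
from h import *
go([.678,.144,.04],-70)
E
```

```text
t 31.55 pos [0.6791 0.144  0.0459] yaw -69.2 tool y [ 0.003  0.001 -1.   ] w 0.454600986557152 F [ 0.3  0.1 -2.2] j7 -1.17
turn [-0.003  0.014  0.001] shift now [-0.04  0.59 -0.1 ] after turn [-0.03  0.59 -0.1 ]
```

Request:
{"method": "move_arm", "body": {"series": [{"x": 0,"y": 0.4,"z": -0.1,"rx": 0,"ry": 0,"rz": 0},{"x": 0,"y": 0.3,"z": 0,"rx": 0,"ry": 0,"rz": 0}]}}

```text
clock: 31.8
position: [0.6783, 0.1436, 0.0401]
ee_rot: [-1.356, 0.936, -0.939]
force: [-11.4, -0.9, 27.3]
width: 0.451
```

```bash
python3 - <<'E'
from h import *
go([.678,.144,.04],-70)
E
```

```text
t 31.8 pos [0.6783 0.1436 0.0401] yaw -69.2 tool y [ 0.003  0.001 -1.   ] w 0.45140594771456777 F [-11.4  -0.9  27.3] j7 -1.17
turn [-0.004  0.014  0.   ] shift now [-0.05  0.01 -0.01] after turn [-0.05  0.01 -0.01]
```

Contact on the pad. Relax, then release and rise.

Request:
{"method": "move_arm", "body": {"series": [{"x": 0,"y": 0,"z": 0,"rx": 0,"ry": 0,"rz": 0}]}}

```text
clock: 31.92
position: [0.6783, 0.1436, 0.0404]
ee_rot: [-1.356, 0.936, -0.939]
force: [0.2, -0.4, -2.5]
width: 0.454
```

Request:
{"method": "move_arm", "body": {"series": [{"x": 0,"y": 0,"z": 0,"rx": 0,"ry": 0,"rz": 0},{"x": 0,"y": 0,"z": 0,"rx": 0,"ry": 0,"rz": 0},{"x": 0,"y": 0,"z": 0,"rx": 0,"ry": 0,"rz": 0},{"x": 0,"y": 0,"z": 0,"rx": 0,"ry": 0,"rz": 0},{"x": 0,"y": 0,"z": 0,"rx": 0,"ry": 0,"rz": 0},{"x": 0,"y": -2,"z": 0,"rx": 0,"ry": 0,"rz": 0},{"x": 0,"y": -4,"z": 0,"rx": 0,"ry": 0,"rz": 0},{"x": 0,"y": -5,"z": 0,"rx": 0,"ry": 0,"rz": 0},{"x": 0,"y": -5,"z": 0,"rx": 0,"ry": 0,"rz": 0},{"x": 0,"y": 0,"z": 0,"rx": 0,"ry": 0,"rz": 0},{"x": 0,"y": 0,"z": 0,"rx": 0,"ry": 0,"rz": 0}], "jaw": 8}}

```text
clock: 33.3
position: [0.6787, 0.1429, 0.2124]
ee_rot: [-1.352, 0.932, -0.943]
force: [0.2, 0.4, 0.7]
width: 0.872
```

```bash
python3 - <<'E'
from h import *
im,c,o=snap("wrist","w14"); print(o['clock'],o['position'])
im,_,_=snap("scene","s2");cv2.imwrite("pics/s2a.png",cv2.resize(im[165:290,160:480],None,fx=2.5,fy=2.5,interpolation=cv2.INTER_CUBIC))
im,_,_=snap("side","d2")
E
```

```text
33.3 [0.67872145 0.14288275 0.21237694]
```

View pics/w14.png

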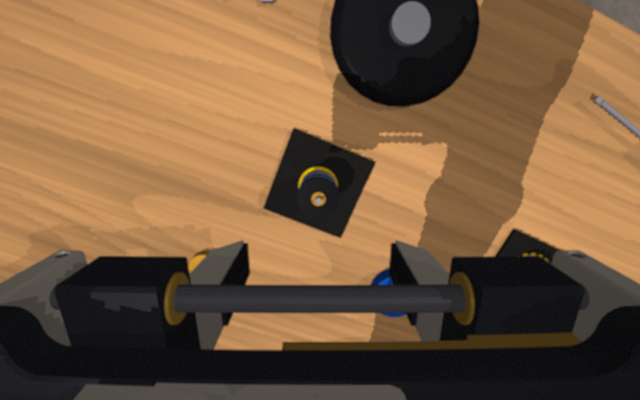

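View pics/s2a.png

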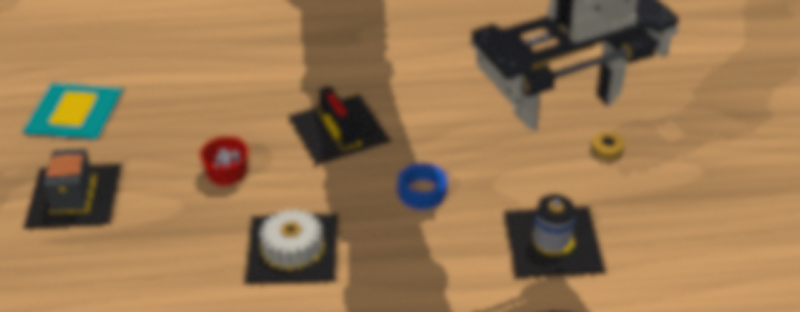

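View pics/d2.png

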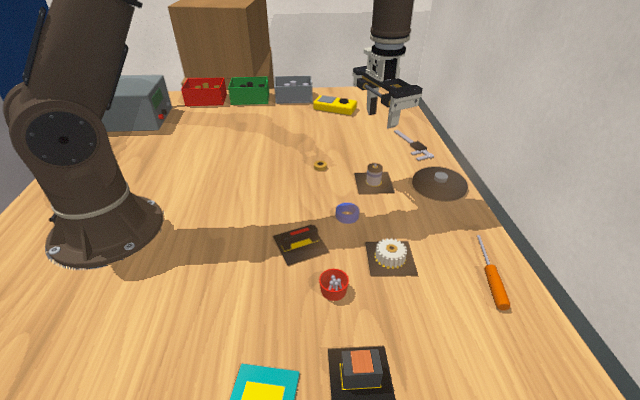

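All four parts are on their pads. I'll check the numbers from the fixed cameras and one enlarged crop before handing in.

```bash
python3 - <<'E'
from h import *
im,c,o=load("w14");print("motor wrist",[onplane(c,[318.5,198.5],z).round(4) for z in(.056,.064)])
for n,f in(("scene","s2"),("side","d2")):
    im=cv2.imread(f"pics/{f}.png");c=cam(n)
    for nm,lo,hi,z in(("red",[0,150,50],[6,255,255],.042),("cop",[4,120,60],[13,255,255],.050)):
        for k in blobs(im,lo,hi,8)[0]:
            M=cv2.moments(k);uv=[M['m10']/M['m00'],M['m01']/M['m00']];P=onplane(c,uv,z)[0]
            if .3<P[0]<.75 and abs(P[1])<.5:print(n,nm,np.round(uv,1),M['m00'],P.round(4),np.round(rect(onplane(c,k.reshape(-1,2),z)),1))
d=cv2.imread("pics/d2.png")
a=cv2.resize(d[155:275,270:430],None,fx=4,fy=4,interpolation=cv2.INTER_CUBIC);cv2.imwrite("pics/d2a.png",a)
# cup pixel shift against the start
for f,b in(("scene0","s2"),("side0","d2")):
    for g in(f,b):
        k=blobs(cv2.imread(f"pics/{g}.png"),[0,150,50],[6,255,255],150)[0]
        print(g,[(np.round(cv2.minEnclosingCircle(q)[0],1).tolist(),cv2.contourArea(q)) for q in k])
E
```

```text
motor wrist [array([[0.6769, 0.1413]]), array([[0.6789, 0.1421]])]
scene red [249.6 228.6] 252.5 [ 0.5511 -0.2221] [ 551.7 -222.6   79.5   50.     1.6]
scene red [294.4 206.5] 29.5 [ 0.4637 -0.0883] [462.7 -89.   48.   13.2  25.1]
scene cop [249.5 228.6] 360.5 [ 0.5597 -0.221 ] [ 560.1 -220.6   95.5   60.9    3.5]
scene cop [185.2 230.7] 90.5 [ 0.5507 -0.4062] [ 551.8 -406.1   39.9   33.7   84.5]
side red [333.3 283.6] 681.5 [ 0.5237 -0.2431] [ 522.3 -242.3   75.9   55.9   73.7]
side red [298.9 231. ] 50.5 [ 0.461  -0.0884] [461.2 -88.1  44.4  11.9  20.6]
side cop [333.4 284.1] 743.0 [ 0.523 -0.251] [ 522.  -249.    77.4   57.9   82.5]
side cop [361.4 361.2] 426.0 [ 0.5517 -0.4054] [ 551.7 -404.8   37.1   32.2   89.5]
side cop [299.2 231. ] 65.0 [ 0.4617 -0.0971] [461.9 -97.   47.   13.7  20.3]
scene0 [([518.6, 132.2], 915.5), ([249.8, 228.8], 252.5)]
s2 [([518.5, 132.2], 913.0), ([249.8, 228.7], 252.5)]
side0 [([204.0, 91.0], 1086.0), ([333.4, 284.0], 673.5)]
d2 [([204.0, 91.0], 1084.0), ([333.4, 284.0], 681.5)]
```

View pics/d2a.png

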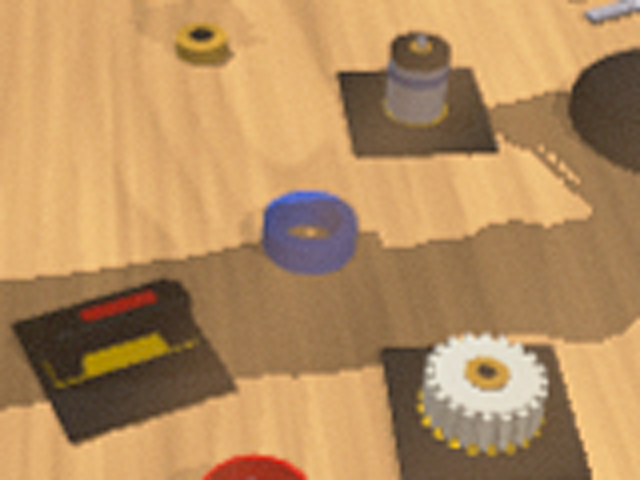

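The crop shows the motor (418,85), gear (487,390) and handle (120,325) all standing upright on their silhouettes. The cup hasn't moved from (333,284). The arm is clear of everything.

```bash
python3 - <<'E'
from cell import arm
print(arm.observe()['clock'],arm.sign_off())
E
```

```text
the job is handed in; nothing more can be done
33.45 None
```

I put all four parts on their matching black pads, let each go in contact with its pad, and handed the job in at 33.45 s. The turquoise look-alike pad was not used.

| Part | Offset from pad centre | Direction error (oblong parts) |
|---|---|---|
| Transformer | about 2 mm | about 1° |
| Handle | about 2 mm | about 1° |
| Gear | about 1 mm | – |
| Motor | 2–3 mm | – |

- **Last checks:** the wrist and fixed cameras agree within a few millimetres, and all four parts look upright. The red cup sits at the same pixels as at the start, and the arm was about 0.2 m up and clear of everything.
- **Disagreements:** the handle's direction read 25° from the coarse overhead view, against about 20° from the side and wrist views. I trusted those two; even 25° would be within the limit. The handle also met its pad about 3 mm of gripper height later than expected, probably because it slipped slightly in the grip; afterwards it looked upright and centred.
- **Other:** my first move call was refused because its rows lacked the turn values. Nothing moved.

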